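Set a length stop to a sample, coming up from one side to take up the play

TASK

Set the length stop of the green bed to the longer of the two loose wood offcuts (the sample): the stop stands too close, so first wind its crank back until there is clear room, then lay the sample flat in the channel between the stop and the end block. Then wind the stop up, always in the closing direction so that the play in its drive is taken up, until it just nips the sample squarely against the end block, lightly, about 6 N, and never hard enough to dent it; let go of the crank and leave it so. If you press too far, wind well back and come up again; leave the short offcut, the glue bottle and the screwdriver where they are.

Things in the scene. Friction and masses are not known exactly. Their poses are not given: they have to be found in the camera images.
- bed: green cast bed, 410 x 150 x 56 mm, bolted down, yaw within about 0.2 rad; origin under its middle, y along it, z up. At the +y end of its channel stands the end block, a fixed steel block 56 mm wide, 30 long, 34 high, with a stiffly sprung steel pad toward -y (gives 1 mm per 10 N). It is clamped elsewhere each time, the pad 51 to 59 mm beyond seat: the exact spot must be found by touch
- seat (a point): middle of where the 110 mm sample comes to lie, on the channel floor, 56 mm above the bench; axes as the bed, y toward the end block. The channel is 35 mm wide between two ribs 6 mm high and 8 mm thick, open above
- stop: the sliding steel stop: an upright plate 56 mm wide, 34 mm high, 12 mm thick on a saddle with a fork behind it (87 mm long in all); origin at the foot of the plate's face that looks toward the end block (+y), axes as the bed. It slides along y with about 4 N of drag. In the frame of seat its origin starts at y between about -49 and -28 mm, can go from -95 to -15 mm, and meets the seated sample between -59 and -51 mm
- crank_axis (a point): point on the vertical axis of the crank, on a gearbox at the -y end of the bed, 145 mm above the bench (mid height of the crank's upright grip). Its axes are those of the bed. The gearbox top is at 100 mm, the crank arm's top at 118 mm above the bench; nothing on the bed is higher except the grip
- handle (a point): middle of the crank's upright grip: a black rod 16 mm across and 50 mm tall (120 to 170 mm above the bench), 50 mm from the crank axis, that spins freely on its pin, so a hand can lead it round without turning
- crank (a joint): crank angle, rad, growing clockwise seen from above, which moves the stop toward the end block; at 0 the grip lies on the -x side of the axis (bed axes), travel -2.7 to 1.4. One radian drives the rack 20 mm. Turning it needs 4 to 5 N at the grip by itself and 5.5 to 7 N when it drives the stop; every 1 N of push on the sample adds 0.4 N. It stays where it is left; its friction holds a nip of up to about 12 N
- lug (a point): middle of the top of the brass cross lug at the end of the rack that the crank drives; the lug sits in the stop's fork with 5 mm of play (the backlash, 0.25 rad of crank)
- fork (a point): middle of the stop's fork, axes as the bed. The lug lies at y = +2.5 mm in it when it pushes the stop toward the end block (play taken up in the closing direction) and at -2.5 mm when it draws the stop back
- sample: the sample: the longer loose offcut of wood moulding, 110 mm long (its y), 30 mm wide (x), 28 mm high; origin at the centre of its underside; about 60 g
- short_offcut: bystander: same moulding, only 65 mm long; origin at the centre of its underside
- glue: bystander: white glue bottle with orange cap, 54 mm across, 150 mm tall, standing beyond the bed
- screwdriver: bystander: screwdriver lying on the bench at the right front
Mind the look-alikes: they are no part of the job. Leave any pink or yellow look-alike of the sample alone.

How it is judged (in metres and radians):
On the way, in this order (a step that is already met when the one before it is completed fails the run):
1. the stop is wound back: leaving room for the sample (y of stop in the frame of seat below -0.062 m), for 0.2 s.
2. the sample lies flat in the channel between stop and end block, let go (x of sample in the frame of seat between -0.004 and 0.004 m and z of sample in the frame of seat below 0.003 m and angle between the y axis of sample and the y axis of seat, either way round below 0.06 rad and angle between sample's own z axis and vertical below 0.06 rad and y of sample in the frame of seat between -0.045 and 0.01 m and contact force between the fingers and sample below 0.05 N), for 0.2 s.
At the end, for the whole second after the job is handed in: The sample lies flat and square in the channel (within 4 mm of its middle line and 0.06 rad), held against the end block (within 6 mm of the seat point along the channel) and nipped: the stop presses on it with 2 to 12 N, the lug stands at the closing side of the fork (beyond +1.8 mm), all at rest (x of sample in the frame of seat between -0.004 and 0.004 m and z of sample in the frame of seat below 0.003 m and angle between the y axis of sample and the y axis of seat, either way round below 0.06 rad and angle between sample's own z axis and vertical below 0.06 rad and contact force between sample and stop between 2 and 12 N and y of sample in the frame of seat between -0.006 and 0.006 m and y of lug in the frame of fork above 0.0018 m and linear speed of sample below 0.005 m/s); the robot touches nothing.
It fails at once if the sample is dented: the stop presses on it with more than 25 N (contact force between sample and stop above 25 N).
It fails at once if a bystander is moved by more than 20 mm (distance of any of short_offcut, glue, screwdriver from where it was at the start of the episode above 0.02 m).
It also fails if it takes over 72 s, if anything falls off the work surface, if the arm or the gripper's body presses on something with over 40 N, if the wrist force passes 120 N, or if a joint passes its speed limit or range.

ROBOT

A 6-joint arm with a two-finger parallel gripper is mounted at the origin on the work surface. World frame = base frame: x ahead of the robot, y to its left, z up, the work surface at z = 0. Lengths are in mm, angles in rad, forces in N, time in s.
With the tool pointing down it reaches from about 300 to 775 mm from the base axis. Payload 14.6 kg.
Tool frame: the origin (TCP) lies midway between the tips of the shut fingers; the grasp point (between the pads) lies 19 mm behind it; x points along the fingers, z is the direction in which the jaws open and shut, and the axes are right-handed (so a half turn about x gives the same grasp; the last joint's range is limited). The gripper opens to 94 mm and grips with 3 to 60 N. Pads are 16 mm wide; open, the fingers measure 119 mm over their backs; the gripper's body (75 mm by 177 mm) begins 78 mm behind the grasp point.
Start: joints at [-0.067, 0.3, 1.521, -0, 1.321, -0.067], TCP at [549.99, -0.002, 205.446] pointing down, gripper open.
Joint ranges: [-3.03, 3.03], [-0.79, 2.21], [0.23, 2.52], [-1.04, 4.18], [0, 3.07], [-2.55, 2.55]. Speed limits (rad/s): [2.22, 2.22, 2.57, 3.14, 3.14, 3.14].

INTERFACE

Orientations are given as [roll, pitch, yaw] about the fixed x, y, z axes, in that order (R = Rz(yaw) Ry(pitch) Rx(roll)).
In Python, from cell import * gives the robot as it stands.
- The arm moves only by the tool play_rows, never from a script. Its argument "motion" is one flat list of numbers, 7 for each row, row after row: the turn, a rotation vector about the tool's x, y, z in rad, then the shift along the tool's x, y, z in m, then the closure, from -1 (fully open) to 1 (shut), so that 0 is half open. In form: [rx, ry, rz, x, y, z, fingers, rx, ry, rz, x, y, z, fingers, ...]. A call has 1 to 20 rows; each row shifts and turns the pose as measured when the row begins, along the tool's axes as they then stand; what a row does not reach is not made up. A row lasts 1/10 s, in which the tool goes at most 50 mm and 8.59 degrees, less where a joint would pass 70% of its speed; a pose out of reach is approached as far as the arm can. A call with a gripper value outside its range is refused whole. The fingers move at their own pace and stop on an object; "newtons" is the grip in N (left out, the last holds). Time passes only in rows, so rows that do not move let the fingers close. It gives the time, the measured TCP pose, the force and the opening at its end, in the units of the state.
- read_state(): the state, without advancing time (a new reading comes with each control period).
- camera(name): name is "scene" or "side" or "wrist"; returns (picture, depth): 420x560x3 uint8, blue, green, red; 420x560 float32, mm along the optical axis (not along the pixel's ray), 0 where there is no reading.
- camera_params(name): a dict with "fx", "fy", "cx", "cy" (pixels), "T" (4x4, takes a point from camera to world coordinates). Camera axes: x right, y down, z forward; pixel columns grow to the right and rows downward; lengths in mm; the calibration is good to about 2 mm. A picture is of the moment at which its call begins: read the wrist's pose just before it. camera_params takes no time and is no camera call; for the wrist camera it gives the pose at the moment of the call.
- sign_off(): hands the job in, once; it reports no verdict.
Trained networks look in the newest picture that a camera, given by its name, has taken for a name from the list of things; names that differ only in an ending like _2 or _b are one class to them, and where a whole thing is asked for, a point or a joint stands for the part that bears it (a point fixed in the world has none). Each returns a list of dicts, best first, with "conf" (0 to 1); they miss things now and then, are a little off and sometimes report something else, mostly with a low value. They report only what shows in the picture. A call takes as long as a camera call. They do not tell look-alikes from the thing itself.
- masks_of(camera, name): "region" (420x560 bool, what is visible of it).
- place_of(camera, name): "at" ([x, y, z] in mm, in the coordinates of the camera as it stood for that picture, good to about 4 mm: a listed point, or the origin of a listed thing).
The state is a dict: "clock": time; "joints": joint angles; "qd": joint speeds; "effort": joint torques, N m; "eef_pos": TCP position; "eef_rot": TCP orientation; "wrist_force": force on the tool from outside, world axes, zero at the start; "moment": the same for the moment, N m; "finger_gap": finger opening in mm.
Only numpy, scipy, OpenCV 4.12 (cv2) and the standard library are available. Lean on these libraries where they do the work, as an engineer would, in place of code of your own. Each camera call takes 0.05 s, during which the arm holds its last target.

## Working session

There is one attempt and no reset: what is moved stays moved. The work goes in short steps, Python scripts to look and compute and a tool call to move; the robot and the scene stay as the last step left them, time stands still between calls to the robot, and variables do not carry over. Pictures are saved under pics/ and viewed, and the job is handed in when it is done.

Besides the shell and the picture viewer there is one more tool, called as name(argument=value, ...) on one line, values as JSON. play_rows: Moves the arm, as the interface text tells. Its arguments: {"type":"object","properties":{"motion":{"type":"array","items":{"type":"number"}},"newtons":{"type":"number"}},"required":["motion"]}

```bash
ls; mkdir -p pics
python3 - <<'E'
from cell import *
import cv2,numpy as np
s=read_state();print(s)
for n in ["scene","side","wrist"]:
    im,d=camera(n);cv2.imwrite(f"pics/{n}0.png",im);np.save(f"pics/{n}0.npy",d)
    p=camera_params(n);print(n,p)
    for t in ["bed","stop","handle","sample","short_offcut","seat","crank_axis","lug","fork"]:
        try:
            r=place_of(n,t)
            for q in r[:3]:
                a=p["T"]@np.append(q["at"],1);print(n,t,round(q["conf"],2),a[:3].round(1))
        except Exception as e: print(t,e)
print(read_state()["clock"])
E
```

```text
pics
{'clock': 0.0, 'joints': array([-6.65697200e-02,  3.00479108e-01,  1.52159820e+00, -8.31165682e-06,
        1.32069339e+00, -6.66096840e-02]), 'qd': array([-0.00032272, -0.00097718, -0.00034343, -0.00227499, -0.00106377,
       -0.00072447]), 'effort': array([-1.53750298e-03, -5.31805658e+01, -3.52735734e+01,  7.07558286e-02,
        2.43994006e-02, -4.79655944e-05]), 'eef_pos': array([5.49731135e+02, 2.94610526e-02, 2.04874695e+02]), 'eef_rot': array([3.08181675, 1.56961825, 3.08185878]), 'wrist_force': array([-0.12989236,  0.65006798, -0.12681864]), 'moment': array([0.01086068, 0.03347689, 0.04351231]), 'finger_gap': 93.76578203377778}
scene {'fx': 538.3342261636969, 'fy': 538.3342261636969, 'cx': 281.1390567276041, 'cy': 215.32146261352034, 'T': array([[ 4.88176355e-01,  5.28999330e-01, -6.94149519e-01,
         1.52688563e+03],
       [ 8.72690678e-01, -2.87006738e-01,  3.95016598e-01,
        -5.44532937e+02],
       [ 9.73792671e-03, -7.98615578e-01, -6.01762687e-01,
         9.90300461e+02],
       [ 0.00000000e+00,  0.00000000e+00,  0.00000000e+00,
         1.00000000e+0
[... 1435 characters left out ...]
 282.7925052133413, 'cy': 202.37012116480932, 'T': array([[ 9.99999413e-01,  2.96506595e-04, -1.04232446e-03,
         5.50547916e+02],
       [ 1.41341674e-05, -9.65327123e-01, -2.61043187e-01,
         7.67420332e+01],
       [-1.08358510e-03,  2.61043019e-01, -9.65326560e-01,
         3.84568593e+02],
       [ 0.00000000e+00,  0.00000000e+00,  0.00000000e+00,
         1.00000000e+00]])}
wrist bed 0.66 [570.6 -28.7  -0.7]
wrist stop 0.88 [571.3   9.3  55.9]
wrist handle 0.86 [ 503.7 -139.3  142.8]
wrist crank_axis 0.78 [ 546.1 -160.8  146.5]
wrist crank_axis 0.4 [565.8 -43.4  81.3]
wrist lug 0.9 [566.1 -45.3  77.3]
wrist fork 0.86 [565.2 -45.4  77.1]
wrist fork 0.37 [567.  -46.5  78.1]
1.5
```

View pics/scene0.png

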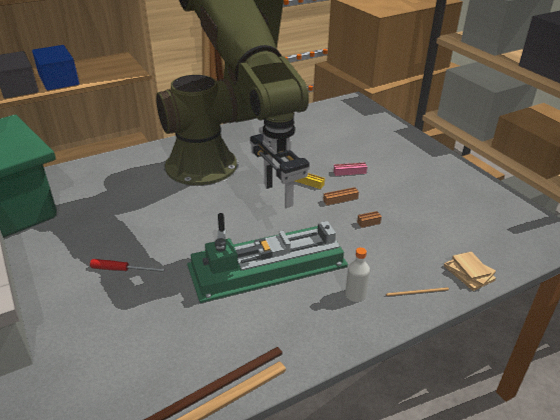

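View pics/side0.png

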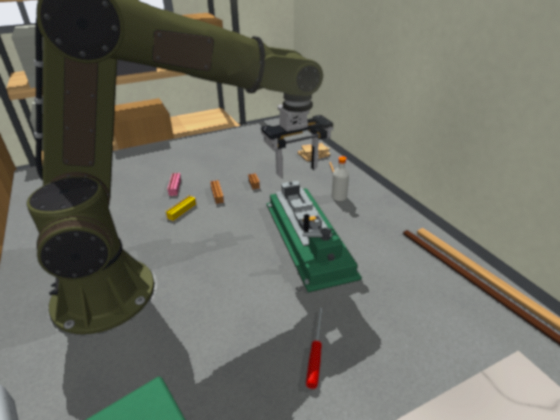

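View pics/wrist0.png

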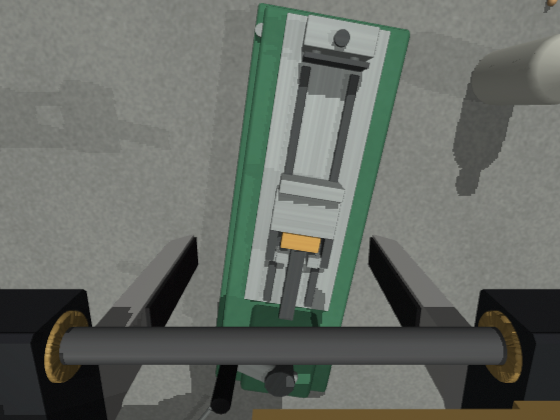

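```bash
cat > h.py <<'E'
from cell import *
import cv2,numpy as np
from scipy.spatial.transform import Rotation as Ro
np.set_printoptions(suppress=True,precision=4)
def pts(d,p):
    v,u=np.mgrid[0:420,0:560]
    P=np.stack([(u-p["cx"])/p["fx"]*d,(v-p["cy"])/p["fy"]*d,d],-1)
    W=P@p["T"][:3,:3].T+p["T"][:3,3]
    W[d<=0]=np.nan
    return W
def Rt(s=None):
    s=s or read_state()
    return Ro.from_euler('xyz',s["eef_rot"]).as_matrix()
E
python3 - <<'E'
from h import *
s=read_state();print(Rt(s).round(3))
for n in ["scene","side","wrist"]:
    d=np.load(f"pics/{n}0.npy");im=cv2.imread(f"pics/{n}0.png");W=pts(d,camera_params(n))
    z=W[...,2]
    m=(z>125)&(z<173)&(np.hypot(W[...,0]-503,W[...,1]+140)<25)
    print(n,"grip",m.sum(),np.nanmedian(W[m],0), W[m].max(0) if m.any() else 0, W[m].min(0) if m.any() else 0)
    # green rect
    hsv=cv2.cvtColor(im,cv2.COLOR_BGR2HSV)
    g=(hsv[...,0]>50)&(hsv[...,0]<85)&(hsv[...,1]>90)&(z<60)&(abs(W[...,0]-570)<150)&(abs(W[...,1]+30)<250)
    if g.sum()>100:
        r=cv2.minAreaRect(W[g][:,:2].astype(np.float32));print("bed rect",r)
    for nm,c in [("sample",(403,312)),("short",(549,313)),("a",(268,270)),("b",(283,431))]:
        q=(z>18)&(z<34)&(np.hypot(W[...,0]-c[0],W[...,1]-c[1])<75)
        if q.sum()>20: print(nm,q.sum(),cv2.minAreaRect(W[q][:,:2].astype(np.float32)),np.median(z[q]))
E
```

```text
[[-0.  0.  1.]
 [ 0.  1. -0.]
 [-1.  0. -0.]]
scene grip 103 [ 509.4302 -141.6996  150.4593] [ 517.6075 -131.994   172.9296] [ 498.1755 -147.7785  126.3018]
bed rect ((576.559814453125, -42.44429016113281), (409.4055480957031, 151.5286407470703), 78.82707214355469)
sample 281 ((402.32421875, 309.84942626953125), (111.7906494140625, 42.79852294921875), 79.67938232421875) 28.477847210356686
short 200 ((545.0443115234375, 317.382080078125), (68.21678161621094, 40.53449249267578), 78.08660888671875) 27.608685828872012
a 147 ((287.2962646484375, 279.2268981933594), (75.44900512695312, 39.47929763793945), 37.47358322143555) 27.90740312417688
b 238 ((286.1872253417969, 428.8052978515625), (111.30960083007812, 41.60570526123047), 71.32828521728516) 28.033778542955645
side grip 108 [ 498.9902 -145.9801  153.1484] [ 511.2465 -132.3582  171.113 ] [ 494.2242 -151.0372  125.306 ]
bed rect ((562.473876953125, -51.1527099609375), (394.8177185058594, 144.46072387695312), 81.10013580322266)
sample 170 ((401.6823425292969, 308.9925537109375), (116.99736785888672, 29.990800857543945), 80.2081298828125) 27.27938401984221
short 103 ((542.2495727539062, 314.4372863769531), (71.87368774414062, 30.477954864501953), 79.36138153076172) 27.102233400805517
a 249 ((267.14495849609375, 268.4173278808594), (113.96372985839844, 35.85215377807617), 30.85263442993164) 26.843902291101244
b 166 ((283.5486145019531, 430.20245361328125), (121.66580963134766, 31.069259643554688), 69.26274871826172) 27.04235964921355
wrist grip 937 [ 504.0706 -134.4349  159.7274] [ 510.7897 -130.9347  171.4263] [ 495.2393 -147.2351  126.986 ]
bed rect ((564.7659301757812, -33.29405212402344), (397.79034423828125, 147.2115478515625), 79.74166870117188)
```

play_rows(motion=[0,0,0,0,-0.035,-0.0117,-0.3,0,0,0,0,-0.035,-0.0117,-0.3,0,0,0,0,-0.035,-0.0117,-0.3,0,0,0,0,-0.035,-0.0117,-0.3,-0.142,0,0,0,0,0,-0.3,-0.142,0,0,0,0,0,-0.3,-0.142,0,0,0,0,0,-0.3,-0.142,0,0,0,0,0,-0.3,-0.142,0,0,0,0,0,-0.3,-0.142,0,0,0,0,0,-0.3,-0.142,0,0,0,0,0,-0.3,-0.142,0,0,0,0,0,-0.3,-0.142,0,0,0,0,0,-0.3,-0.142,0,0,0,0,0,-0.3,-0.142,0,0,0,0,0,-0.3,-0.142,0,0,0,0,0,-0.3], newtons=30)

```text
clock: 3.1
eef_pos: [501.0, -145.8, 205.7]
eef_rot: [-2.126, 1.57, -0.355]
wrist_force: [0.6, -0.3, -0.4]
finger_gap: 60.9
```

Run:
```python
from h import *
s=read_state();R=Rt(s);print(s["clock"],s["eef_pos"],R.round(3),s["joints"],s["finger_gap"])
p=camera_params("wrist");im,d=camera("wrist");cv2.imwrite("pics/w1.png",im)
for t in ["handle","crank_axis"]:
  for q in place_of("wrist",t)[:2]: print(t,q["conf"],(p["T"]@np.append(q["at"],1))[:3])
W=pts(d,p);z=W[...,2];m=(z>125)&(z<173)&(np.hypot(W[...,0]-503,W[...,1]+140)<25)
print(m.sum(),W[m].max(0),W[m].min(0))
m=(z>166)&(z<173)&(np.hypot(W[...,0]-503,W[...,1]+140)<25)
print(m.sum(),np.median(W[m],0),W[m].max(0),W[m].min(0))
for D in [np.array([503,-139.5,127])-s["eef_pos"]]: print("tool shift",R.T@D)
```

```text
3.1 [ 501.0196 -145.8335  205.6693] [[ 0.001 -0.98  -0.199]
 [-0.    -0.199  0.98 ]
 [-1.    -0.001 -0.001]] [-0.3534  0.2364  1.6009 -0.      1.3034 -2.1243] 60.85763142667377
handle 0.62 [ 503.6323 -142.5631  146.0403]
crank_axis 0.68 [ 545.0848 -160.2767  144.0593]
crank_axis 0.42 [ 402.5987 -375.0067    1.9716]
791 [ 510.4377 -132.4322  171.8081] [ 494.9109 -148.0832  125.1862]
444 [ 502.1328 -140.3712  169.6101] [ 510.4377 -132.4322  171.8081] [ 495.0106 -147.8846  166.0429]
tool shift [78.6689 -3.136   5.8531]
```

View pics/w1.png

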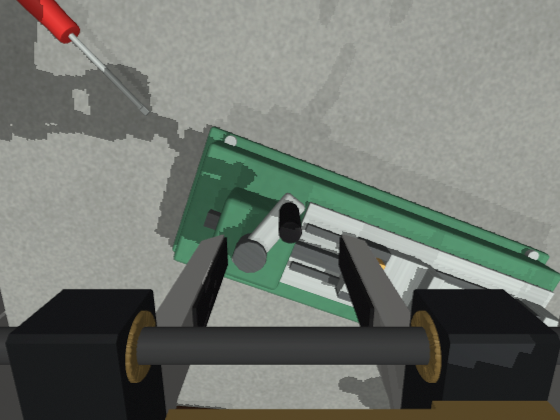

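play_rows(motion=[0,0,0,0.03,-0.0013,0.0025,-0.3,0,0,0,0.03,-0.0013,0.0025,-0.3,0,0,0,0.0185,0,0,-0.3,0,0,0,0,0,0,0.8,0,0,0,0,0,0,0.8,0,0,0,0,0,0,0.8,0,0,0,0,0,0,0.8,0,0,0,0,0,0,0.8,0,0,0,0,0,0,0.8], newtons=30)

```text
clock: 4.15
eef_pos: [504.8, -141.1, 129.6]
eef_rot: [-2.068, 1.562, -0.334]
wrist_force: [-0.9, 6.6, 0.3]
finger_gap: 16.6
```

Run:
```python
from h import *
s=read_state();R=Rt(s);print(s)
```

```text
{'clock': 4.15, 'joints': array([-0.3425,  0.3145,  1.6881,  0.0001,  1.1306, -2.0771]), 'qd': array([ 0.0064, -0.008 ,  0.0003,  0.0113,  0.0116,  0.0035]), 'effort': array([ -0.1885, -51.1006, -32.5501,  -0.4064,  -0.1908,   0.0069]), 'eef_pos': array([ 504.7609, -141.0902,  129.5637]), 'eef_rot': array([-2.0684,  1.5623, -0.3338]), 'wrist_force': array([-0.9285,  6.6087,  0.2664]), 'moment': array([1.5379, 0.2488, 0.0404]), 'finger_gap': 16.645455242435744}
```

```bash
cat >> h.py <<'E'
def arc(C,step,n,r=50.,s=None):
    """step>0: ccw (opening). prints tool shifts in m"""
    s=s or read_state();R=Rt(s);p=s["eef_pos"][:2];phi=np.arctan2(p[1]-C[1],p[0]-C[0])
    print("phi",phi,"r",np.hypot(*(p-C)),"theta",np.pi-0.17-(phi%(2*np.pi)))
    for i in range(n):
        a=phi+step*(i+1);q=np.array(C)+r*np.array([np.cos(a),np.sin(a)])
        t=R.T@np.array([*(q-p),0]);p=q
        print("0,0,0,0,%.4f,%.4f,0.8,"%(t[1]/1e3,t[2]/1e3),end=" ")
    print()
E
python3 - <<'E'
from h import *
arc((547,-164),0.15,7)
E
```

```text
phi 2.644615065699942 r 48.0520220873843 theta 0.3269775878898513
0,0,0,0,0.0057,-0.0050,0.8, 0,0,0,0,0.0032,-0.0068,0.8, 0,0,0,0,0.0021,-0.0072,0.8, 0,0,0,0,0.0010,-0.0074,0.8, 0,0,0,0,-0.0001,-0.0075,0.8, 0,0,0,0,-0.0012,-0.0074,0.8, 0,0,0,0,-0.0023,-0.0071,0.8,
```

play_rows(motion=[0,0,0,0,0.0045,-0.0055,0.8,0,0,0,0,0.0032,-0.0068,0.8,0,0,0,0,0.0021,-0.0072,0.8,0,0,0,0,0.001,-0.0074,0.8,0,0,0,0,-0.0001,-0.0075,0.8,0,0,0,0,-0.0012,-0.0074,0.8,0,0,0,0,-0.0023,-0.0071,0.8], newtons=30)

```text
clock: 4.85
eef_pos: [504.4, -186.5, 129.5]
eef_rot: [-0.716, 1.562, 1.019]
wrist_force: [-6.0, 4.9, 3.6]
finger_gap: 15.4
```

Run:
```python
from h import *
s=read_state();print(s["wrist_force"],s["moment"],s["eef_pos"],s["eef_rot"],s["finger_gap"])
arc((547,-164),0.15,9)
```

```text
[-5.9838  4.8684  3.5696] [0.8916 1.0106 0.0332] [ 504.3686 -186.5213  129.4967] [-0.7163  1.562   1.0193] 15.383882863831564
phi -2.655578251680648 r 48.2145384184067 theta -0.656014401909145
0,0,0,0,-0.0012,-0.0075,0.8, 0,0,0,0,-0.0039,-0.0064,0.8, 0,0,0,0,-0.0048,-0.0057,0.8, 0,0,0,0,-0.0056,-0.0050,0.8, 0,0,0,0,-0.0063,-0.0041,0.8, 0,0,0,0,-0.0068,-0.0031,0.8, 0,0,0,0,-0.0072,-0.0020,0.8, 0,0,0,0,-0.0074,-0.0009,0.8, 0,0,0,0,-0.0075,0.0002,0.8,
```

play_rows(motion=[0,0,0,0,-0.0012,-0.0075,0.8,0,0,0,0,-0.0039,-0.0064,0.8,0,0,0,0,-0.0048,-0.0057,0.8,0,0,0,0,-0.0056,-0.005,0.8,0,0,0,0,-0.0063,-0.0041,0.8,0,0,0,0,-0.0068,-0.0031,0.8,0,0,0,0,-0.0072,-0.002,0.8,0,0,0,0,-0.0074,-0.0009,0.8], newtons=30)

```text
clock: 5.65
eef_pos: [549.2, -214.0, 129.5]
eef_rot: [0.426, 1.557, 2.16]
wrist_force: [-7.7, -2.4, 1.2]
finger_gap: 16.0
```

Run:
```python
from h import *
s=read_state();print(s["wrist_force"],s["moment"],s["eef_pos"],s["eef_rot"],s["finger_gap"])
arc((547,-164),0.15,3)
p=camera_params("wrist");im,d=camera("wrist");cv2.imwrite("pics/w2.png",im)
for n in ["side","scene","wrist"]:
  p=camera_params(n)
  if n!="wrist":
    im,d=camera(n);cv2.imwrite(f"pics/{n}2.png",im)
  for t in ["stop","fork","seat","crank_axis"]:
    for q in place_of(n,t)[:1]: print(n,t,q["conf"],(p["T"]@np.append(q["at"],1))[:3])
```

```text
[-7.6911 -2.3704  1.2019] [-0.6115  0.9822 -0.0227] [ 549.1782 -213.9816  129.4591] [0.426  1.5568 2.1604] 16.037403107113615
phi -1.5272431594124833 r 50.02904266978723 theta -1.7843494941773095
0,0,0,0,-0.0075,-0.0003,0.8, 0,0,0,0,-0.0075,0.0008,0.8, 0,0,0,0,-0.0073,0.0019,0.8, 
side stop 0.62 [570.0873 -21.7593  55.1938]
side fork 0.71 [561.0799 -84.8408  78.8871]
side seat 0.58 [581.6614  57.6466  62.4623]
side crank_axis 0.68 [ 548.8994 -169.2845  145.2884]
scene stop 0.63 [569.8678 -19.4253  59.6008]
scene seat 0.77 [583.3384  57.3765  59.5799]
scene crank_axis 0.83 [ 546.3485 -162.9827  148.2045]
wrist stop 0.96 [569.9808 -24.1341  56.1219]
wrist fork 0.66 [559.6453 -81.754   77.3462]
wrist crank_axis 0.87 [ 548.8097 -161.4014  143.5824]
```

View pics/w2.png

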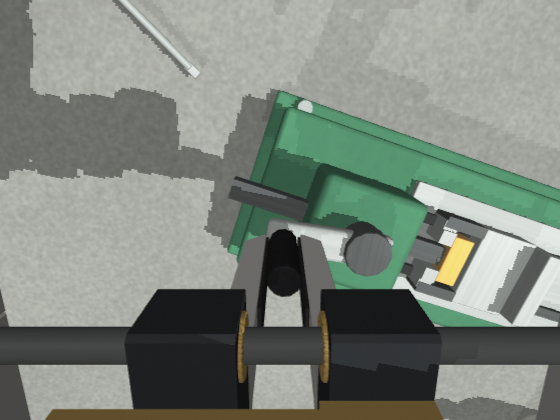

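play_rows(motion=[0,0,0,0,0,0,-0.3,0,0,0,0,0,0,-0.3,0,0,0,0,0,0,-0.3,0,0,0,-0.03,0,0,-0.3,0,0,0,-0.04,0,0,-0.3,0,0,0,-0.015,0,0,-0.3])

```text
clock: 7.0
eef_pos: [549.0, -213.2, 214.9]
eef_rot: [0.392, 1.552, 2.126]
wrist_force: [0.5, 0.7, 0.4]
finger_gap: 59.3
```

```bash
cat >> h.py <<'E'
def plan(target,zdir,n,grip,s=None):
    """n equal rows to target pos with tool down, z axis along zdir (angle)"""
    s=s or read_state();R=Rt(s);p=s["eef_pos"]
    z=np.array([np.cos(zdir),np.sin(zdir),0]);x=np.array([0,0,-1.]);Rg=np.stack([x,np.cross(z,x),z],1)
    rv=Ro.from_matrix(R.T@Rg).as_rotvec();D=(np.array(target)-p)/n/1e3
    print("pos",p,"total rv",rv,"dist",np.linalg.norm(D)*1e3,"turn/row",np.linalg.norm(rv)/n)
    for i in range(n):
        Ri=R@Ro.from_rotvec(rv*i/n).as_matrix();t=Ri.T@D;r=rv/n
        print("%.3f,%.3f,%.3f,%.4f,%.4f,%.4f,%g,"%(*r,*t,grip),end=" ")
    print()
E
python3 - <<'E'
from h import *
s=read_state();print(s["clock"],s["wrist_force"],s["finger_gap"])
plan((402,309,190),-0.17,14,-0.3)
E
```

```text
7.0 [0.4752 0.7038 0.3975] 59.258073435390806
pos [ 548.9663 -213.2032  214.9071] total rv [ 1.9046  0.005  -0.0215] dist 38.790095019666374 turn/row 0.13605351728872087
0.136,0.000,-0.002,0.0025,0.0043,0.0385,-0.3, 0.136,0.000,-0.002,0.0025,0.0094,0.0375,-0.3, 0.136,0.000,-0.002,0.0024,0.0144,0.0359,-0.3, 0.136,0.000,-0.002,0.0024,0.0192,0.0336,-0.3, 0.136,0.000,-0.002,0.0023,0.0236,0.0307,-0.3, 0.136,0.000,-0.002,0.0023,0.0275,0.0272,-0.3, 0.136,0.000,-0.002,0.0022,0.0310,0.0232,-0.3, 0.136,0.000,-0.002,0.0022,0.0338,0.0188,-0.3, 0.136,0.000,-0.002,0.0021,0.0361,0.0141,-0.3, 0.136,0.000,-0.002,0.0021,0.0377,0.0090,-0.3, 0.136,0.000,-0.002,0.0020,0.0385,0.0039,-0.3, 0.136,0.000,-0.002,0.0019,0.0387,-0.0014,-0.3, 0.136,0.000,-0.002,0.0019,0.0382,-0.0066,-0.3, 0.136,0.000,-0.002,0.0018,0.0369,-0.0118,-0.3,
```

play_rows(motion=[0.136,0,-0.002,0.0025,0.0043,0.0385,-0.3,0.136,0,-0.002,0.0025,0.0094,0.0375,-0.3,0.136,0,-0.002,0.0024,0.0144,0.0359,-0.3,0.136,0,-0.002,0.0024,0.0192,0.0336,-0.3,0.136,0,-0.002,0.0023,0.0236,0.0307,-0.3,0.136,0,-0.002,0.0023,0.0275,0.0272,-0.3,0.136,0,-0.002,0.0022,0.031,0.0232,-0.3,0.136,0,-0.002,0.0022,0.0338,0.0188,-0.3,0.136,0,-0.002,0.0021,0.0361,0.0141,-0.3,0.136,0,-0.002,0.0021,0.0377,0.009,-0.3,0.136,0,-0.002,0.002,0.0385,0.0039,-0.3,0.136,0,-0.002,0.0019,0.0387,-0.0014,-0.3,0.136,0,-0.002,0.0019,0.0382,-0.0066,-0.3,0.136,0,-0.002,0.0018,0.0369,-0.0118,-0.3,0,0,0,0,0,0,-0.3])

```text
clock: 8.5
eef_pos: [408.4, 324.9, 193.6]
eef_rot: [0.354, 1.557, 0.133]
wrist_force: [-0.0, -0.7, -0.1]
finger_gap: 61.4
```

Run:
```python
from h import *
s=read_state();print(s["clock"],s["eef_pos"],s["eef_rot"],Rt(s).round(3))
p=camera_params("wrist");im,d=camera("wrist");cv2.imwrite("pics/w3.png",im)
W=pts(d,p);z=W[...,2]
q=(z>20)&(z<34)&(np.hypot(W[...,0]-402,W[...,1]-309)<90)
n,l,st,c=cv2.connectedComponentsWithStats(q.astype(np.uint8))
for i in range(1,n):
  if st[i,4]>150: 
    m=l==i;print(c[i],st[i],cv2.minAreaRect(W[m][:,:2].astype(np.float32)),np.median(z[m]))
```

```text
8.5 [408.3956 324.9105 193.5927] [0.3538 1.5572 0.1327] [[ 0.014  0.219  0.976]
 [ 0.002  0.976 -0.219]
 [-1.     0.005  0.013]]
[276.8712 198.8444] [ 259  147   36  106 3097] ((401.4301452636719, 310.904052734375), (109.88095092773438, 30.064407348632812), 80.50556945800781) 28.099815453815495
```

View pics/w3.png

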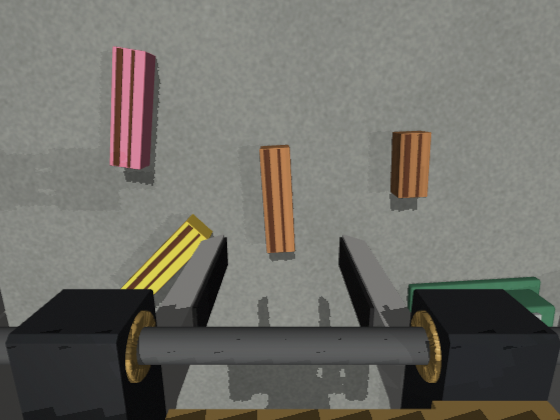

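Run:
```python
from h import *
plan((401.4,310.9,60),-0.166,4,-0.3)
```

```text
pos [408.9191 323.3479 193.6521] total rv [-0.0496  0.0131 -0.0039] dist 33.610238150067566 turn/row 0.01287110240197299
-0.012,0.003,-0.001,0.0334,-0.0036,-0.0016,-0.3, -0.012,0.003,-0.001,0.0334,-0.0035,-0.0015,-0.3, -0.012,0.003,-0.001,0.0334,-0.0035,-0.0015,-0.3, -0.012,0.003,-0.001,0.0334,-0.0034,-0.0014,-0.3,
```

play_rows(motion=[-0.012,0.003,-0.001,0.0334,-0.0036,-0.0016,-0.3,-0.012,0.003,-0.001,0.0334,-0.0035,-0.0015,-0.3,-0.012,0.003,-0.001,0.0334,-0.0035,-0.0015,-0.3,-0.012,0.003,-0.001,0.0334,-0.0034,-0.0014,-0.3,0,0,0,0,0,0,-0.3])

```text
clock: 9.05
eef_pos: [402.9, 307.6, 57.9]
eef_rot: [0.642, 1.567, 0.486]
wrist_force: [0.7, -0.5, 0.3]
finger_gap: 61.0
```

Run:
```python
from h import *
plan((401.4,310.9,10.5),-0.166,3,-0.3)
```

```text
pos [402.8634 307.5816  57.8768] total rv [ 0.0104  0.0033 -0.0025] dist 15.83846153073781 turn/row 0.0037364846600979455
0.003,0.001,-0.001,0.0158,0.0010,-0.0007,-0.3, 0.003,0.001,-0.001,0.0158,0.0010,-0.0007,-0.3, 0.003,0.001,-0.001,0.0158,0.0010,-0.0007,-0.3,
```

play_rows(motion=[0.003,0.001,-0.001,0.0158,0.001,-0.0007,-0.3,0.003,0.001,-0.001,0.0158,0.001,-0.0007,-0.3,0.003,0.001,-0.001,0.013,0.001,-0.0007,-0.3,0,0,0,0,0,0,-0.3])

```text
clock: 9.45
eef_pos: [404.3, 310.7, 15.9]
eef_rot: [0.623, 1.566, 0.458]
wrist_force: [0.6, 0.1, -0.2]
finger_gap: 60.8
```

Run:
```python
from h import *
plan((401.4,310.9,10.5),-0.166,1,-0.3)
```

```text
pos [404.3166 310.6892  15.8971] total rv [ 0.0018  0.0038 -0.0027] dist 6.13833995667815 turn/row 0.005005047398681007
0.002,0.004,-0.003,0.0054,-0.0003,-0.0029,-0.3,
```

play_rows(motion=[0.002,0.004,-0.003,0.0054,-0.0003,-0.0029,-0.3,0,0,0,0,0,0,0.6,0,0,0,0,0,0,0.6,0,0,0,0,0,0,0.6,0,0,0,0,0,0,0.6,0,0,0,0,0,0,0.6], newtons=30)

```text
clock: 10.05
eef_pos: [402.5, 311.8, 12.7]
eef_rot: [0.754, 1.568, 0.589]
wrist_force: [0.4, 0.8, 0.2]
finger_gap: 30.0
```

Run:
```python
from h import *
s=read_state();print(s["eef_pos"],Rt(s),s["finger_gap"],s["wrist_force"])
plan((*s["eef_pos"][:2],155),-0.17,5,0.6)
```

```text
[402.4639 311.7988  12.6846] [[ 0.0025  0.1648  0.9863]
 [ 0.0017  0.9863 -0.1648]
 [-1.      0.002   0.0022]] 29.97830386973488 [0.4147 0.7729 0.1889]
pos [402.4639 311.7988  12.6846] total rv [ 0.0045  0.0022 -0.0021] dist 28.46308484297098 turn/row 0.0010791861241032012
0.001,0.000,-0.000,-0.0285,0.0001,0.0001,0.6, 0.001,0.000,-0.000,-0.0285,0.0000,0.0000,0.6, 0.001,0.000,-0.000,-0.0285,0.0000,0.0000,0.6, 0.001,0.000,-0.000,-0.0285,0.0000,0.0000,0.6, 0.001,0.000,-0.000,-0.0285,0.0000,0.0000,0.6,
```

play_rows(motion=[0.001,0,0,-0.0285,0,0,0.6,0.001,0,0,-0.0285,0,0,0.6,0.001,0,0,-0.0285,0,0,0.6,0.001,0,0,-0.0285,0,0,0.6,0.001,0,0,-0.0285,0,0,0.6])

```text
clock: 10.55
eef_pos: [400.3, 310.3, 156.7]
eef_rot: [-2.376, 1.566, -2.547]
wrist_force: [0.6, 0.5, -1.1]
finger_gap: 29.8
```

Run:
```python
from h import *
s=read_state();print(s["clock"],s["finger_gap"])
T=np.array([[ 9.99999413e-01,2.96506595e-04,-1.04232446e-03,5.50547916e+02],[1.41341674e-05,-9.65327123e-01,-2.61043187e-01,7.67420332e+01],[-1.08358510e-03,2.61043019e-01,-9.65326560e-01,3.84568593e+02],[0,0,0,1]])
p=dict(camera_params("wrist"));p["T"]=T
d=np.load("pics/wrist0.npy");W=pts(d,p)
yaw=-0.17;c=np.array([582.5,55.])
X=(W[...,:2]-c)@np.array([[np.cos(yaw),-np.sin(yaw)],[np.sin(yaw),np.cos(yaw)]])
# bed frame coords
z=W[...,2]
for y0 in range(-25,60,6):
    m=(abs(X[...,1]-y0)<3)&(abs(X[...,0])<45)
    xs=X[m][:,0];zs=z[m]
    row=[]
    for x in np.arange(-44,45,2):
        k=abs(xs-x)<1
        row.append("%3.0f"%np.median(zs[k]) if k.sum()>1 else " --")
    print(y0," ".join(row))
```

```text
10.55 29.756793838279147
-25  56  56  56  56  56  56  56  56  56  56  62  62  62  62  56  56  56 317 317 317 318 318 318 318 319 319 319 319 319 319 319 319 321 326 326 326 326  56  56  56  56  56  56  56  56
-19  56  56  56  56  56  56  56  56  56  56  62  62  61  61  56  55  56  56  56  56  56  56  56  56  56  56  56  56  56  56  56 318 319 322 322 318 315 313  56  56  56  56  56  56  56
-13  56  56  55  56  56  56  56  56  56  56  62  62  62  62  56  56  57  56  55  56  55  56  56  56  56  56  56  56  56  56  56  59  62  62  62 315 314 313 312 310 309  56  56  56  56
-7  56  56  55  56  56  56  56  56  56  57  62  62  62  62  56  56  56  56  56  56  56  56  56  56  56  56  56  56  56  56  56  60  62  62  62  61  55  56  56  56  56  55  56  56  56
-1  56  56  56  56  56  56  56  56  56  56  62  62  62  62  56  56  56  56  56  56  56  56  56  56  56  56  56  56  56  56  56  61  62  62  62  60  56  56  56  56  56  56  56  56  56
5  55  56  56  56  56  56  56  56  56  56  62  62  62  61  56  56  56  56  56  56  56  56  55  55  56  56  56  56  56  55  56  61  62  62  62  57  56  56  56
[... 971 characters left out ...]
 56  56  56  62  62  62  62  56  56  56  56  56  56  56  56  56  56  56  56  56  56  56  56  56  61  62  62  62  57  56  55  56  56  56  56  56  56  56
47  56  56  56  56  56  56  56  56  56  56  62  62  62  62  56  56  56  56  56  56  56  56  56  56  56  56  56  56  56  56  56  61  62  62  62  57  55  56  56  56  56  56  56  56  56
53  56  56  56  56  56  56  56  56  56  56  61  61  61  58  56  56  56  56  56  56  56  56  55  56  56  56  56  56  56  56  56  61  61  61  61  56  56  56  56  56  56  56  56  56  56
59  56  56  56  56  56  56  55  56  56  77  87  87  87  84  86  87  84  88  87  87  88  86  88  86  84  88  86  84  84  88  86  83  87  87  84  79  55  56  56  56  56  56  56  55  55
```

```bash
cat > chan.py <<'E'
from h import *
def chan(W,yr=(-10,50),yaw=-0.17,c=np.array([582.5,55.])):
    X=(W[...,:2]-c)@np.array([[np.cos(yaw),-np.sin(yaw)],[np.sin(yaw),np.cos(yaw)]])
    z=W[...,2];out=[]
    for lo,hi in [(-32,-10),(10,32)]:
        m=(z>60.3)&(z<64)&(X[...,0]>lo)&(X[...,0]<hi)&(X[...,1]>yr[0])&(X[...,1]<yr[1])
        r=cv2.minAreaRect(X[m].astype(np.float32));f=np.polyfit(X[m][:,1],X[m][:,0],1)
        out.append((r,f,m.sum()));print(r,f,m.sum())
    f=(out[0][1]+out[1][1])/2;print("centre x at y=0: %.2f, yaw %.4f"%(f[1],yaw-f[0]))
    m=(z>70)&(z<95)&(abs(X[...,0])<20)&(X[...,1]>40)&(X[...,1]<90)
    if m.sum(): print("block y front",np.percentile(X[m][:,1],[0,1,5,50,99]))
    return X
E
python3 - <<'E'
from chan import *
T=np.array([[ 9.99999413e-01,2.96506595e-04,-1.04232446e-03,5.50547916e+02],[1.41341674e-05,-9.65327123e-01,-2.61043187e-01,7.67420332e+01],[-1.08358510e-03,2.61043019e-01,-9.65326560e-01,3.84568593e+02],[0,0,0,1]])
p=dict(camera_params("wrist"));p["T"]=T
W=pts(np.load("pics/wrist0.npy"),p);chan(W)
plan((580,40,156),-0.17,8,0.6)
E
```

```text
((-21.45841407775879, 20.04475975036621), (8.034331321716309, 59.95736312866211), 0.4112156331539154) [ -0.0064 -21.37  ] 622
((21.471376419067383, 20.108402252197266), (8.234262466430664, 59.76752853393555), 0.3591325581073761) [-0.0054 21.47  ] 613
centre x at y=0: 0.05, yaw -0.1641
block y front [56.5321 56.8023 56.9816 70.6269 86.5387]
pos [400.2538 310.2736 156.7124] total rv [-0.0006 -0.0036  0.0035] dist 40.57343022166037 turn/row 0.0006317506330533668
-0.000,-0.000,0.000,0.0001,-0.0295,0.0279,0.6, -0.000,-0.000,0.000,0.0001,-0.0295,0.0279,0.6, -0.000,-0.000,0.000,0.0001,-0.0295,0.0279,0.6, -0.000,-0.000,0.000,0.0001,-0.0295,0.0279,0.6, -0.000,-0.000,0.000,0.0001,-0.0295,0.0279,0.6, -0.000,-0.000,0.000,0.0001,-0.0295,0.0279,0.6, -0.000,-0.000,0.000,0.0001,-0.0295,0.0279,0.6, -0.000,-0.000,0.000,0.0001,-0.0295,0.0279,0.6,
```

play_rows(motion=[0,0,0,0,-0.0295,0.0279,0.6,0,0,0,0,-0.0295,0.0279,0.6,0,0,0,0,-0.0295,0.0279,0.6,0,0,0,0,-0.0295,0.0279,0.6,0,0,0,0,-0.0295,0.0279,0.6,0,0,0,0,-0.0295,0.0279,0.6,0,0,0,0,-0.0295,0.0279,0.6,0,0,0,0,-0.0273,0.0265,0.6,0,0,0,0,0,0,0.6])

```text
clock: 11.45
eef_pos: [587.0, 33.0, 162.9]
eef_rot: [0.474, 1.566, 0.307]
wrist_force: [-0.2, 0.8, -0.8]
finger_gap: 30.0
```

Run:
```python
from chan import *
s=read_state();print(s["clock"],s["eef_pos"],s["finger_gap"])
plan((581,45,105),-0.164,3,0.6)
```

```text
11.45 [586.9519  32.9689 162.8548] 30.00523751393933
pos [586.9519  32.9689 162.8548] total rv [-0.0027  0.0045 -0.0023] dist 19.79717290497748 turn/row 0.0019228239334120325
-0.001,0.002,-0.001,0.0193,0.0036,-0.0027,0.6, -0.001,0.002,-0.001,0.0193,0.0036,-0.0027,0.6, -0.001,0.002,-0.001,0.0193,0.0036,-0.0026,0.6,
```

play_rows(motion=[-0.001,0.002,-0.001,0.0193,0.0036,-0.0027,0.6,-0.001,0.002,-0.001,0.0193,0.0036,-0.0027,0.6,-0.001,0.002,-0.001,0.0193,0.0036,-0.0026,0.6,0,0,0,0,0,0,0.6])

```text
clock: 11.85
eef_pos: [580.4, 45.3, 103.3]
eef_rot: [-2.873, 1.569, -3.038]
wrist_force: [0.4, -0.8, 0.8]
finger_gap: 29.4
```

Run:
```python
from chan import *
s=read_state();print(s["clock"],s["eef_pos"],Rt(s),s["finger_gap"])
p=camera_params("wrist");im,d=camera("wrist");cv2.imwrite("pics/w4.png",im)
W=pts(d,p);X=chan(W);z=W[...,2]
np.save("pics/w4.npy",W)
m=(z>95)&(z<130)&(abs(X[...,0])<25)&(X[...,1]>-80)&(X[...,1]<60)
hsv=cv2.cvtColor(im,cv2.COLOR_BGR2HSV)
print(m.sum(),cv2.minAreaRect(X[m].astype(np.float32)),np.percentile(z[m],[1,50,99]))
plan((581,45,105),-0.164,1,0.6)
```

```text
11.85 [580.4129  45.2873 103.2944] [[-0.0016  0.1649  0.9863]
 [-0.0002  0.9863 -0.1649]
 [-1.     -0.0004 -0.0015]] 29.443161482265126
((-21.196117401123047, 19.86599349975586), (8.068897247314453, 59.6046142578125), 0.4262496829032898) [  0.0282 -23.087 ] 734
((22.22016716003418, 19.98986053466797), (7.744174003601074, 59.90784454345703), 1.990455985069275) [-0.0235 22.7478] 940
centre x at y=0: -0.17, yaw -0.1723
block y front [43.7651 57.0647 58.1781 73.3952 86.9094]
11240 ((-0.016956329345703125, -0.9829978942871094), (90.5724868774414, 49.9671630859375), 89.1878433227539) [103.3642 118.8226 127.882 ]
pos [581.263   45.1229 104.9657] total rv [-0.0016  0.0007  0.0001] dist 0.2923314806040554 turn/row 0.001773937549284037
-0.002,0.001,0.000,-0.0000,-0.0002,-0.0002,0.6,
```

View pics/w4.png

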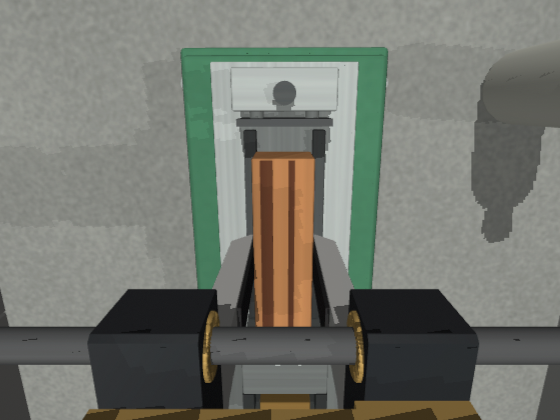

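Run:
```python
from chan import *
W=np.load("pics/w4.npy");im=cv2.imread("pics/w4.png")
yaw=-0.164;c=np.array([582.5,55.])
X=(W[...,:2]-c)@np.array([[np.cos(yaw),-np.sin(yaw)],[np.sin(yaw),np.cos(yaw)]]);z=W[...,2]
hsv=cv2.cvtColor(im,cv2.COLOR_BGR2HSV)
m=(hsv[...,0]<20)&(hsv[...,1]>110)&(z>100)&(z<135)&(np.mgrid[0:420,0:560][0]<320)&(np.mgrid[0:420,0:560][1]>240)&(np.mgrid[0:420,0:560][1]<325)
for y0 in range(-40,60,10):
    k=m&(abs(X[...,1]-y0)<3)
    if k.sum()>20:
        x=X[k][:,0]; print(y0,x.min(),x.max(),(x.min()+x.max())/2,np.median(z[k]))
k=m&(abs(X[...,0])<8);print("y max",X[k][:,1].max())
for y0 in range(0,56,8):
    for lo,hi in [(-32,-10),(10,32)]:
        k=(z>60.3)&(z<64)&(X[...,0]>lo)&(X[...,0]<hi)&(abs(X[...,1]-y0)<4)
        if k.sum()>5: print(y0,X[k][:,0].min(),X[k][:,0].max())
m=(z>70)&(z<80)&(abs(X[...,0])<20)&(X[...,1]>40)
print(np.percentile(X[m][:,1],[1,10,50]))
```

```text
-40 -15.037292563907279 14.221102554183467 -0.40809500486190586 118.87708579438595
-30 -14.784538690405272 14.530515046343405 -0.12701182203093353 118.94154732615056
-20 -15.152563177450517 14.355373307136642 -0.3985949351569378 118.84523889103767
-10 -14.899220801106633 14.508081251041935 -0.1955697750323493 118.94832849528157
0 -15.265347858763963 15.82956836720543 0.28211025422073366 118.87605618647092
10 -14.95856032105059 14.344768296093608 -0.3068960124784912 118.82836501009695
20 -15.12309950448873 14.715353747533523 -0.20387287847760316 118.8413724875512
30 -15.069410668462107 14.340923018065189 -0.364243825198459 118.76694722588306
40 -14.96615818042272 14.699403545761344 -0.13337731733068825 118.76076252789585
y max 44.188201009676725
0 -25.087805264643176 -21.101123488760482
0 19.490814672353622 25.45439853736815
8 -25.0504332028801 -20.86457728015915
8 19.814135515347903 25.867274354318305
16 -24.725391057053862 -20.682678046270322
16 19.585485113705577 25.712187534164983
24 -25.096655843174144 -20.545756821550444
24 19.54323655146815 25.46650484662061
32 -24.996775989682885 -20.83348465492271
32 19.40503093299663 25.844726440369943
40 -24.72566511981376 -17.071529949974536
40 17.870633055601832 25.6623878883356
48 -25.147492197187294 -17.340770118949752
48 17.81745953066638 25.460051929834673
[60.9772 61.0095 62.5957]
```

play_rows(motion=[0,0,0,0.01,0,0.0003,0.6,0,0,0,0.01,0,0.0002,0.6,0,0,0,0.008,0,0,0.6,0,0,0,0,0,0,0.6])

```text
clock: 12.3
eef_pos: [582.9, 45.3, 77.5]
eef_rot: [0.158, 1.566, -0.007]
wrist_force: [-0.9, -0.6, -0.3]
finger_gap: 29.5
```

Run:
```python
from chan import *
s=read_state();print(s["clock"],s["eef_pos"],s["finger_gap"],s["wrist_force"])
plan((581.2,45.1,69.5),-0.164,1,0.6)
```

```text
12.3 [582.9155  45.2994  77.5008] 29.46768798598252 [-0.8596 -0.6302 -0.2904]
pos [582.9155  45.2994  77.5008] total rv [-0.0013  0.0045 -0.0007] dist 8.185060458791828 turn/row 0.0047588262962493955
-0.001,0.005,-0.001,0.0080,-0.0005,-0.0017,0.6,
```

play_rows(motion=[0,0.003,0,0,0,-0.0012,0.6,0,0,0,0,0,0,0.6])

```text
clock: 12.5
eef_pos: [581.8, 45.4, 77.7]
eef_rot: [0.473, 1.569, 0.308]
wrist_force: [0.4, 0.2, -0.5]
finger_gap: 29.9
```

Run:
```python
from chan import *
for i in range(1):
    s=read_state();print(s["clock"],s["eef_pos"],s["finger_gap"],s["wrist_force"])
p=camera_params("wrist");im,d=camera("wrist");W=pts(d,p)
yaw=-0.164;c=np.array([582.5,55.])
X=(W[...,:2]-c)@np.array([[np.cos(yaw),-np.sin(yaw)],[np.sin(yaw),np.cos(yaw)]]);z=W[...,2]
hsv=cv2.cvtColor(im,cv2.COLOR_BGR2HSV);V,U=np.mgrid[0:420,0:560]
m=(hsv[...,0]<20)&(hsv[...,1]>110)&(z>80)&(z<105)&(V<320)&(U>240)&(U<325)
for y0 in range(-40,50,10):
    k=m&(abs(X[...,1]-y0)<3)
    if k.sum()>20:
        x=X[k][:,0]; print(y0,x.min(),x.max(),(x.min()+x.max())/2,np.median(z[k]))
k=m&(abs(X[...,0])<8);print("y max",X[k][:,1].max())
for y0 in range(32,56,8):
    for lo,hi in [(-32,-10),(10,32)]:
        k=(z>60.3)&(z<64)&(X[...,0]>lo)&(X[...,0]<hi)&(abs(X[...,1]-y0)<4)
        if k.sum()>5: print(y0,X[k][:,0].min(),X[k][:,0].max())
plan((581.2,45.1,69.5),-0.164,1,0.6)
```

```text
12.5 [581.8164  45.3991  77.7102] 29.87080608147505 [ 0.4141  0.2338 -0.4551]
-40 -13.738131505987026 15.523172390027069 0.8925204420200217 93.22511548055024
-30 -13.98171775570315 15.837041400017403 0.9276618221571269 93.22068069923026
-20 -13.821171551649728 15.706205104349502 0.942516776349887 93.25743982452951
-10 -13.597475366611805 15.910503636222183 1.1565141348051888 93.22892679243652
0 -13.913219875692425 16.994510701868105 1.54064541308784 93.23765305344158
10 -13.613671609668499 15.577919515635735 0.9821239529836179 93.25055096125658
20 -13.95526958259409 15.976190565420836 1.0104604914133732 93.2323638644068
30 -13.695719100272825 15.697082897652116 1.0006818986896455 93.21863592853703
40 -13.832201581619229 16.060642592065822 1.1142205052232965 93.17789088177514
y max 44.547711579472015
32 -24.750458344921448 -17.159797111114077
32 18.662814878442237 25.621416041559343
40 -25.08275181553141 -17.005203072031215
40 17.96151642970133 25.821232973804776
48 -24.992026756621463 -16.90069483464148
48 17.805372852615744 25.68095852876782
pos [581.9382  45.406   77.8378] total rv [-0.0014  0.0018 -0.0008] dist 8.376042289366058 turn/row 0.0024715705114848044
-0.001,0.002,-0.001,0.0083,-0.0004,-0.0007,0.6,
```

play_rows(motion=[0,0.001,0,0.004,0,-0.0006,0.6,0,0,0,0.004,0,0,0.6,0,0,0,0,0,0,0.6])

```text
clock: 12.85
eef_pos: [581.6, 45.5, 69.7]
eef_rot: [0.519, 1.569, 0.354]
wrist_force: [-0.7, 0.6, -1.0]
finger_gap: 29.5
```

Run:
```python
from chan import *
s=read_state();print(s["clock"],s["eef_pos"],s["finger_gap"],s["wrist_force"])
```

```text
12.85 [581.5504  45.4769  69.7165] 29.483296072871624 [-0.7014  0.6064 -1.0005]
```

Down one more millimetre, then release gently and rise.

play_rows(motion=[0,0,0,0.001,0,0,0.6,0,0,0,0,0,0,0.2,0,0,0,0,0,0,0.1,0,0,0,0,0,0,0,0,0,0,0,0,0,0,0,0,0,-0.03,0,0,0,0,0,0,-0.04,0,0,0,0,0,0,-0.04,0,0,0,0,0,0,-0.03,-0.03,0,-0.1,0,0,0,0,0,0,-0.3])

```text
clock: 13.85
eef_pos: [575.7, 15.3, 213.4]
eef_rot: [1.675, 1.571, 1.51]
wrist_force: [0.2, -0.3, 0.0]
finger_gap: 56.7
```

Run:
```python
from chan import *
s=read_state();print(s["clock"],s["eef_pos"],s["finger_gap"],s["wrist_force"])
p=camera_params("wrist");im,d=camera("wrist");cv2.imwrite("pics/w5.png",im);W=pts(d,p)
yaw=-0.164;c=np.array([582.5,55.])
X=(W[...,:2]-c)@np.array([[np.cos(yaw),-np.sin(yaw)],[np.sin(yaw),np.cos(yaw)]]);z=W[...,2]
m=(z>80)&(z<87)&(abs(X[...,0])<20)&(X[...,1]>-70)&(X[...,1]<50)
n,l,st,cc=cv2.connectedComponentsWithStats(m.astype(np.uint8))
for i in range(1,n):
  if st[i,4]>150:
    k=l==i;print(st[i],cv2.minAreaRect(X[k].astype(np.float32)),np.percentile(z[k],[1,50,99]))
m=(z>87.5)&(z<93)&(abs(X[...,0])<30)&(X[...,1]<-40)
if m.any(): print("stop plate top y",np.percentile(X[m][:,1],[1,50,99]))
m=(z>70)&(z<87)&(abs(X[...,0])<20)&(X[...,1]>50)&(X[...,1]<95)
print("pad",np.percentile(X[m][:,1],[0.5,10]))
for t in ["stop","lug","fork","sample"]:
    for q in place_of("wrist",t)[:1]:
        a=(p["T"]@np.append(q["at"],1))[:3];b=(a[:2]-c)@np.array([[np.cos(yaw),-np.sin(yaw)],[np.sin(yaw),np.cos(yaw)]]);print(t,q["conf"],b,a[2])
```

```text
13.85 [575.7311  15.3345 213.3859] 56.66537038028884 [ 0.1623 -0.2873  0.0429]
[ 266   98   36  124 4198] ((0.4096097946166992, -10.445465087890625), (109.26087951660156, 30.038616180419922), 89.87055206298828) [82.2756 84.1003 86.061 ]
stop plate top y [-90.137  -84.1409 -78.6348]
pad [56.8836 56.9427]
stop 0.83 [ -1.4555 -78.9608] 54.26757080722132
lug 0.85 [   3.0528 -144.0677] 79.74363174935627
fork 0.69 [  -1.6485 -136.8501] 76.55389285704695
sample 0.67 [ -0.6347 -10.7018] 55.38500748550723
```

View pics/w5.png

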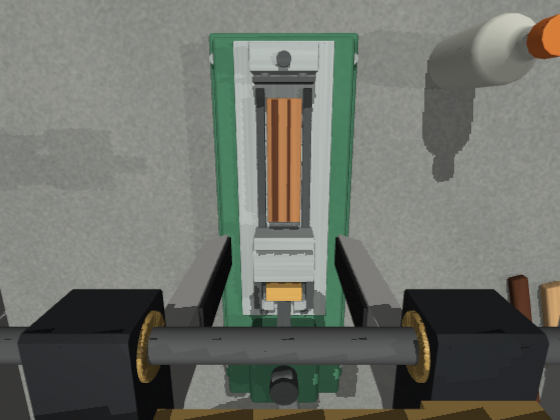

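Run:
```python
from chan import *
s=read_state()
p=camera_params("wrist");im,d=camera("wrist");W=pts(d,p);z=W[...,2]
m=(z>125)&(z<173)&(np.hypot(W[...,0]-549,W[...,1]+214)<30)
print(m.sum(),W[m].max(0) if m.any() else 0,W[m].min(0) if m.any() else 0)
p=camera_params("scene");im,d=camera("scene");W=pts(d,p);z=W[...,2]
m=(z>130)&(z<173)&(np.hypot(W[...,0]-549,W[...,1]+214)<30)
print(m.sum(),W[m].max(0) if m.any() else 0,W[m].min(0) if m.any() else 0)
p=camera_params("side");im,d=camera("side");W=pts(d,p);z=W[...,2]
m=(z>130)&(z<173)&(np.hypot(W[...,0]-549,W[...,1]+214)<30)
print(m.sum(),W[m].max(0) if m.any() else 0,W[m].min(0) if m.any() else 0)
plan((549,-214,205),-1.45,10,-0.3)
```

```text
0 0 0
99 [ 560.835  -205.9461  172.4065] [ 542.7376 -221.2536  130.0303]
107 [ 555.0748 -206.553   170.2731] [ 539.5114 -225.1473  130.126 ]
pos [574.3954  17.8735 207.9556] total rv [ 1.2879 -0.0069  0.0057] dist 23.327879037657404 turn/row 0.12879710874504985
0.129,-0.001,0.001,0.0003,-0.0233,0.0012,-0.3, 0.129,-0.001,0.001,0.0003,-0.0229,0.0042,-0.3, 0.129,-0.001,0.001,0.0003,-0.0222,0.0071,-0.3, 0.129,-0.001,0.001,0.0003,-0.0211,0.0099,-0.3, 0.129,-0.001,0.001,0.0003,-0.0197,0.0126,-0.3, 0.129,-0.001,0.001,0.0003,-0.0179,0.0150,-0.3, 0.129,-0.001,0.001,0.0003,-0.0158,0.0171,-0.3, 0.129,-0.001,0.001,0.0003,-0.0135,0.0190,-0.3, 0.129,-0.001,0.001,0.0003,-0.0109,0.0206,-0.3, 0.129,-0.001,0.001,0.0003,-0.0082,0.0218,-0.3,
```

play_rows(motion=[0.129,-0.001,0.001,0.0003,-0.0233,0.0012,-0.3,0.129,-0.001,0.001,0.0003,-0.0229,0.0042,-0.3,0.129,-0.001,0.001,0.0003,-0.0222,0.0071,-0.3,0.129,-0.001,0.001,0.0003,-0.0211,0.0099,-0.3,0.129,-0.001,0.001,0.0003,-0.0197,0.0126,-0.3,0.129,-0.001,0.001,0.0003,-0.0179,0.015,-0.3,0.129,-0.001,0.001,0.0003,-0.0158,0.0171,-0.3,0.129,-0.001,0.001,0.0003,-0.0135,0.019,-0.3,0.129,-0.001,0.001,0.0003,-0.0109,0.0206,-0.3,0.12,-0.001,0.001,0.0003,-0.0082,0.0205,-0.3,0,0,0,0,0,0,-0.3])

```text
clock: 15.35
eef_pos: [542.5, -217.2, 197.6]
eef_rot: [-2.345, 1.566, 2.448]
wrist_force: [-0.9, -0.1, -0.1]
finger_gap: 61.1
```

Run:
```python
from chan import *
s=read_state();print(s["eef_pos"],s["joints"])
p=camera_params("wrist");im,d=camera("wrist");cv2.imwrite("pics/w6.png",im);W=pts(d,p);z=W[...,2]
m=(z>160)&(z<173)&(np.hypot(W[...,0]-549,W[...,1]+214)<30)
print(m.sum(),W[m].max(0),W[m].min(0),np.median(W[m],0))
m=(z>166)&(z<173)&(np.hypot(W[...,0]-549,W[...,1]+214)<30)
print(cv2.minEnclosingCircle(W[m][:,:2].astype(np.float32)))
c=cv2.minEnclosingCircle(W[m][:,:2].astype(np.float32))[0]
plan((*c,128),-1.45,3,-0.3)
```

```text
[ 542.5208 -217.1867  197.6408] [-0.444   0.3856  1.4249  0.0013  1.336   1.0462]
544 [ 556.1105 -205.4581  172.1326] [ 540.9625 -220.9844  160.0509] [ 549.8016 -213.2709  169.6478]
((548.4633178710938, -213.18052673339844), 7.848010063171387)
pos [ 542.762  -216.0242  197.6325] total rv [-0.0361 -0.004   0.0036] dist 23.307785219350393 turn/row 0.01216056442671009
-0.012,-0.001,0.001,0.0232,0.0021,-0.0007,-0.3, -0.012,-0.001,0.001,0.0232,0.0020,-0.0007,-0.3, -0.012,-0.001,0.001,0.0232,0.0020,-0.0007,-0.3,
```

View pics/w6.png

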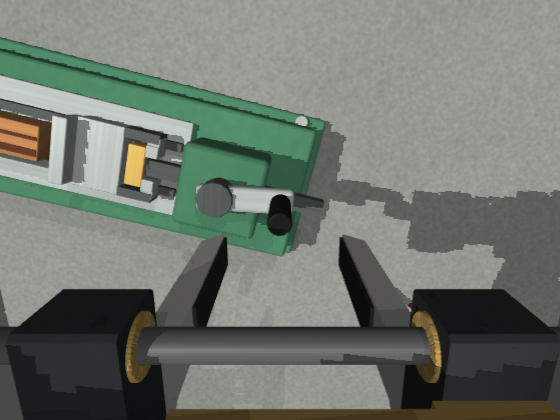

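play_rows(motion=[-0.012,-0.001,0.001,0.0232,0.0021,-0.0007,-0.3,-0.012,-0.001,0.001,0.0232,0.002,-0.0007,-0.3,-0.012,-0.001,0.001,0.0215,0.002,-0.0007,-0.3,0,0,0,0,0,0,-0.3,0,0,0,0,0,0,0.8,0,0,0,0,0,0,0.8,0,0,0,0,0,0,0.8,0,0,0,0,0,0,0.8,0,0,0,0,0,0,0.8,0,0,0,0,0,0,0.8], newtons=30)

```text
clock: 16.4
eef_pos: [551.7, -212.2, 131.8]
eef_rot: [0.511, 1.56, -0.92]
wrist_force: [5.8, -37.6, -14.3]
finger_gap: 16.8
```

Run:
```python
from chan import *
s=read_state();print(s["clock"],s["eef_pos"],s["wrist_force"],s["moment"],s["finger_gap"])
# hub from w6-like picture now
p=camera_params("wrist");im,d=camera("wrist");W=pts(d,p);z=W[...,2]
m=(z>118.8)&(z<135)&(np.hypot(W[...,0]-547,W[...,1]+164)<22)
print(m.sum(),W[m].min(0) if m.any() else 0,W[m].max(0) if m.any() else 0)
arc((547.3,-163.8),-0.15,9)
```

```text
16.4 [ 551.6902 -212.1748  131.8435] [  5.789  -37.587  -14.2964] [-6.744  -1.0077  0.1561] 16.80754162085266
1784 [ 534.2396 -184.8659  118.8003] [ 561.1924 -149.6177  124.9149]
phi -1.4828109196653374 r 49.4092296813245 theta -1.8287817339244556
0,0,0,0,-0.0075,-0.0004,0.8, 0,0,0,0,-0.0072,-0.0020,0.8, 0,0,0,0,-0.0068,-0.0031,0.8, 0,0,0,0,-0.0063,-0.0041,0.8, 0,0,0,0,-0.0056,-0.0050,0.8, 0,0,0,0,-0.0048,-0.0058,0.8, 0,0,0,0,-0.0039,-0.0064,0.8, 0,0,0,0,-0.0029,-0.0069,0.8, 0,0,0,0,-0.0018,-0.0073,0.8,
```

play_rows(motion=[0,0,0,0,0,0.0015,0.5,0,0,0,0,0,0,0.5,0,0,0,0,0,0,0.5], newtons=15)

```text
clock: 16.75
eef_pos: [551.7, -216.2, 132.3]
eef_rot: [0.455, 1.557, -0.978]
wrist_force: [0.2, -0.1, -0.8]
finger_gap: 23.1
```

Run:
```python
from chan import *
s=read_state();print(s["clock"],s["eef_pos"],s["wrist_force"],s["moment"],s["finger_gap"],Rt(s))
```

```text
16.75 [ 551.7193 -216.2239  132.2589] [ 0.156  -0.0712 -0.7723] [0.0295 0.0962 0.0307] 23.107693994801775 [[ 0.0075  0.9905  0.1371]
 [-0.0111  0.1372 -0.9905]
 [-0.9999  0.0059  0.012 ]]
```

play_rows(motion=[0,0,0,0.001,-0.0025,-0.0022,0.5,0,0,0,0,0,0,0.5,0,0,0,0,0,0,0.7,0,0,0,0,0,0,0.8,0,0,0,0,0,0,0.8], newtons=15)

```text
clock: 17.25
eef_pos: [549.0, -214.2, 131.7]
eef_rot: [0.466, 1.556, -0.966]
wrist_force: [1.2, -0.9, -2.0]
finger_gap: 15.9
```

Run:
```python
from chan import *
s=read_state();print(s["clock"],s["eef_pos"],s["wrist_force"],s["moment"],s["finger_gap"])
arc((547.3,-163.8),-0.15,9)
```

```text
17.25 [ 548.9739 -214.1988  131.6749] [ 1.1881 -0.8966 -2.0078] [ 0.2389  0.012  -0.0309] 15.8733211466037
phi -1.537594498596019 r 50.4265472966896 theta -1.773998154993774
0,0,0,0,-0.0073,-0.0018,0.8, 0,0,0,0,-0.0071,-0.0024,0.8, 0,0,0,0,-0.0066,-0.0035,0.8, 0,0,0,0,-0.0061,-0.0044,0.8, 0,0,0,0,-0.0053,-0.0053,0.8, 0,0,0,0,-0.0045,-0.0060,0.8, 0,0,0,0,-0.0035,-0.0066,0.8, 0,0,0,0,-0.0025,-0.0071,0.8, 0,0,0,0,-0.0014,-0.0074,0.8,
```

play_rows(motion=[0,0,0,0,-0.0073,-0.0018,0.8,0,0,0,0,-0.0071,-0.0024,0.8,0,0,0,0,-0.0066,-0.0035,0.8,0,0,0,0,-0.0061,-0.0044,0.8,0,0,0,0,-0.0053,-0.0053,0.8,0,0,0,0,-0.0045,-0.006,0.8,0,0,0,0,-0.0035,-0.0066,0.8], newtons=25)

```text
clock: 17.95
eef_pos: [506.8, -192.1, 131.6]
eef_rot: [0.685, 1.544, -0.748]
wrist_force: [4.1, -5.6, -2.2]
finger_gap: 15.5
```

```bash
cat >> h.py <<'E'
def tang(C=(547.3,-163.8)):
    s=read_state();v=s["eef_pos"][:2]-np.array(C);r=np.hypot(*v);u=v/r;t=np.array([u[1],-u[0]]) # cw tangent
    F=s["wrist_force"][:2]
    print("t %.2f r %.1f theta %.4f Ft(resist) %.2f Fr %.2f gap %.1f"%(s["clock"],r,np.pi-0.164-np.arctan2(v[1],v[0])%(2*np.pi),-F@t,F@u,s["finger_gap"]),"tool tangent",(Rt(s).T@np.array([*t,0])).round(3))
E
python3 - <<'E'
from chan import *
tang()
s=read_state();print(s["eef_pos"],s["wrist_force"])
arc((547.3,-163.8),-0.1,5)
im,d=camera("wrist");cv2.imwrite("pics/w7.png",im)
E
```

```text
t 17.95 r 49.5 theta -0.7742 Ft(resist) 6.96 Fr -0.12 gap 15.5 tool tangent [-0.026 -0.455 -0.89 ]
[ 506.7738 -192.1382  131.649 ] [ 4.0868 -5.6328 -2.1932]
phi -2.531365375761322 r 49.45124951109325 theta -0.7802272778284709
0,0,0,0,-0.0025,-0.0043,0.8, 0,0,0,0,-0.0016,-0.0047,0.8, 0,0,0,0,-0.0011,-0.0049,0.8, 0,0,0,0,-0.0006,-0.0050,0.8, 0,0,0,0,-0.0001,-0.0050,0.8,
```

View pics/w7.png

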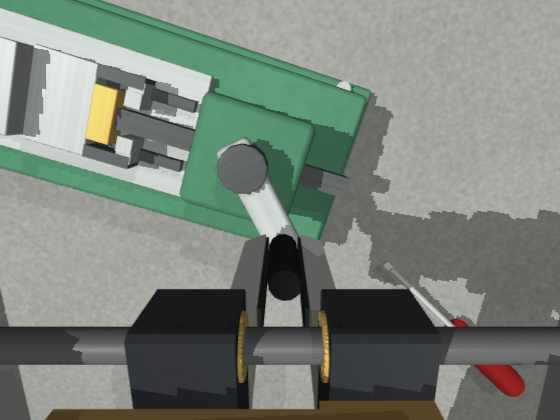

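play_rows(motion=[0,0,0,0,-0.0022,-0.0044,0.8,0,0,0,0,-0.0016,-0.0047,0.8,0,0,0,0,-0.0011,-0.0049,0.8])

```text
clock: 18.3
eef_pos: [500.4, -179.0, 131.6]
eef_rot: [0.721, 1.54, -0.713]
wrist_force: [4.0, -6.7, -2.7]
finger_gap: 15.3
```

Run:
```python
from chan import *
tang();tang()
arc((547.3,-163.8),-0.04,5)
```

```text
t 18.30 r 49.3 theta -0.4766 Ft(resist) 7.62 Fr -1.72 gap 15.3 tool tangent [-0.027 -0.174 -0.984]
t 18.30 r 49.3 theta -0.4766 Ft(resist) 7.62 Fr -1.72 gap 15.3 tool tangent [-0.027 -0.174 -0.984]
phi -2.829008695827389 r 49.27344921318123 theta -0.48258395776240404
0,0,0,0,-0.0010,-0.0018,0.8, 0,0,0,0,-0.0002,-0.0020,0.8, 0,0,0,0,-0.0002,-0.0020,0.8, 0,0,0,0,-0.0001,-0.0020,0.8, 0,0,0,0,0.0000,-0.0020,0.8,
```

play_rows(motion=[0,0,0,0,-0.0004,-0.002,0.8,0,0,0,0,-0.0003,-0.002,0.8])

```text
clock: 18.5
eef_pos: [499.5, -175.5, 131.6]
eef_rot: [0.72, 1.538, -0.713]
wrist_force: [4.6, -6.2, -2.9]
finger_gap: 15.4
```

Run:
```python
from chan import *
tang()
p=camera_params("wrist");im,d=camera("wrist");cv2.imwrite("pics/w8.png",im)
tang()
im,d=camera("scene");cv2.imwrite("pics/s8.png",cv2.resize(im[200:300,180:380],None,fx=4,fy=4))
```

```text
t 18.50 r 49.2 theta -0.4032 Ft(resist) 7.08 Fr -3.05 gap 15.4 tool tangent [-0.027 -0.101 -0.994]
t 18.55 r 49.2 theta -0.3996 Ft(resist) 5.94 Fr -2.38 gap 15.3 tool tangent [-0.027 -0.098 -0.995]
```

View pics/s8.png

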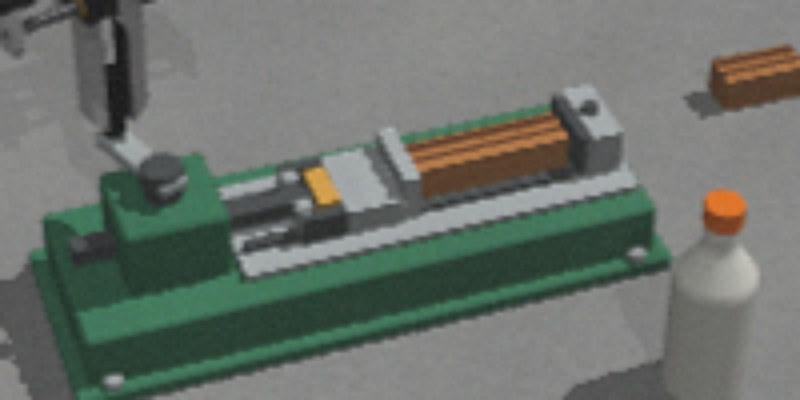

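play_rows(motion=[0,0,0,0,0.0001,-0.0015,0.8,0,0,0,0,0,-0.0015,0.8])

```text
clock: 18.8
eef_pos: [499.1, -173.2, 131.6]
eef_rot: [0.696, 1.537, -0.738]
wrist_force: [1.1, -5.8, -2.1]
finger_gap: 15.5
```

```bash
python3 - -<<'E'
from chan import *
tang()
E
```

```text
t 18.80 r 49.1 theta -0.3564 Ft(resist) 5.91 Fr 0.03 gap 15.5 tool tangent [-0.027 -0.055 -0.998]
```

play_rows(motion=[0,0,0,0,0.0001,-0.001,0.8,0,0,0,0,0,-0.001,0.8])

```text
clock: 19.0
eef_pos: [498.9, -172.1, 131.6]
eef_rot: [0.671, 1.535, -0.762]
wrist_force: [3.0, -6.2, -1.7]
finger_gap: 15.6
```

```bash
python3 - -<<'E'
from chan import *
tang()
E
```

```text
t 19.00 r 49.1 theta -0.3331 Ft(resist) 6.65 Fr -1.93 gap 15.6 tool tangent [-0.028 -0.032 -0.999]
```

play_rows(motion=[0,0,0,0,0,-0.001,0.8,0,0,0,0,0,-0.001,0.8])

```text
clock: 19.2
eef_pos: [498.7, -170.9, 131.6]
eef_rot: [0.657, 1.534, -0.777]
wrist_force: [3.3, -6.9, -1.9]
finger_gap: 15.5
```

```bash
python3 - -<<'E'
from chan import *
tang()
E
```

```text
t 19.20 r 49.1 theta -0.3101 Ft(resist) 7.32 Fr -2.23 gap 15.5 tool tangent [-0.03  -0.009 -1.   ]
```

play_rows(motion=[0,0,0,0,0,-0.001,0.8,0,0,0,0,0,-0.001,0.8])

```text
clock: 19.4
eef_pos: [498.6, -169.8, 131.6]
eef_rot: [0.647, 1.532, -0.788]
wrist_force: [3.6, -7.3, -3.1]
finger_gap: 15.6
```

```bash
python3 - -<<'E'
from chan import *
tang()
im,d=camera("scene");cv2.imwrite("pics/s9.png",cv2.resize(im[200:300,180:380],None,fx=4,fy=4))
tang()
E
```

```text
t 19.40 r 49.1 theta -0.2868 Ft(resist) 7.68 Fr -2.70 gap 15.6 tool tangent [-0.03   0.014 -0.999]
t 19.45 r 49.1 theta -0.2852 Ft(resist) 6.70 Fr -1.98 gap 15.4 tool tangent [-0.03   0.015 -0.999]
```

View pics/s9.png

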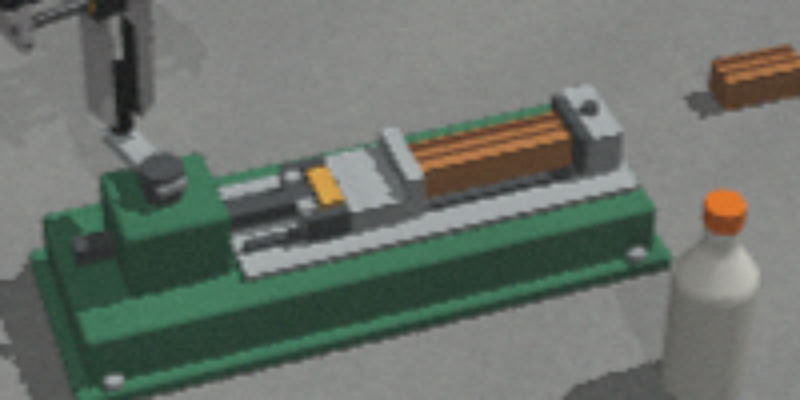

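play_rows(motion=[0,0,0,0,0,-0.001,0.8,0,0,0,0,0,-0.001,0.8])

```text
clock: 19.65
eef_pos: [498.5, -168.7, 131.6]
eef_rot: [0.64, 1.531, -0.795]
wrist_force: [2.0, -6.2, -2.2]
finger_gap: 15.6
```

```bash
python3 - -<<'E'
from chan import *
tang()
E
```

```text
t 19.65 r 49.0 theta -0.2634 Ft(resist) 6.34 Fr -1.39 gap 15.6 tool tangent [-0.031  0.037 -0.999]
```

Still baseline (no contact yet). Continue.

play_rows(motion=[0,0,0,0,-0.0002,-0.001,0.8,0,0,0,0,0,-0.001,0.8])

```text
clock: 19.85
eef_pos: [498.4, -167.5, 131.6]
eef_rot: [0.644, 1.529, -0.791]
wrist_force: [3.0, -6.6, -2.4]
finger_gap: 15.8
```

```bash
python3 - -<<'E'
from chan import *
tang()
E
```

```text
t 19.85 r 49.0 theta -0.2402 Ft(resist) 6.81 Fr -2.50 gap 15.8 tool tangent [-0.032  0.059 -0.998]
```

play_rows(motion=[0,0,0,0,0,-0.001,0.8,0,0,0,0,0,0,0.8])

```text
clock: 20.05
eef_pos: [498.5, -167.0, 131.7]
eef_rot: [0.648, 1.527, -0.788]
wrist_force: [1.6, -1.3, -0.7]
finger_gap: 16.0
```

```bash
python3 - -<<'E'
from chan import *
tang()
im,d=camera("scene");cv2.imwrite("pics/s10.png",cv2.resize(im[200:300,180:380],None,fx=4,fy=4))
tang()
E
```

```text
t 20.05 r 48.9 theta -0.2301 Ft(resist) 1.40 Fr -1.54 gap 16.0 tool tangent [-0.033  0.069 -0.997]
t 20.10 r 49.0 theta -0.2295 Ft(resist) 3.92 Fr -2.34 gap 15.5 tool tangent [-0.033  0.07  -0.997]
```

View pics/s10.png

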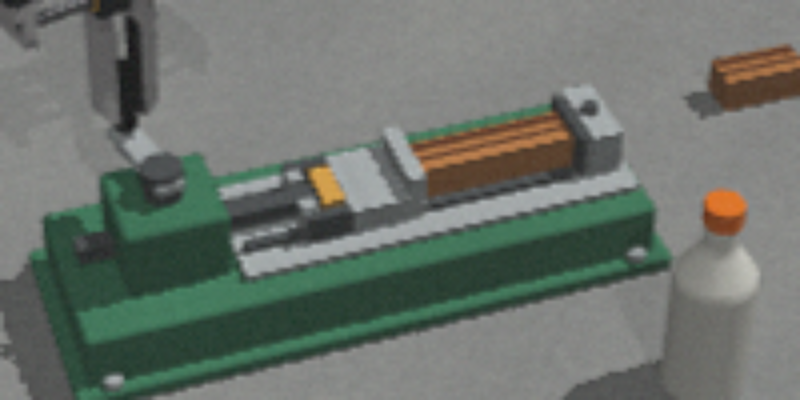

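play_rows(motion=[0,0,0,0,0,-0.001,0.8,0,0,0,0,0,-0.001,0.8])

```text
clock: 20.3
eef_pos: [498.4, -165.8, 131.7]
eef_rot: [0.641, 1.526, -0.795]
wrist_force: [2.9, -8.2, -3.2]
finger_gap: 15.5
```

```bash
python3 - -<<'E'
from chan import *
tang()
E
```

```text
t 20.30 r 49.0 theta -0.2044 Ft(resist) 8.29 Fr -2.58 gap 15.5 tool tangent [-0.033  0.094 -0.995]
```

play_rows(motion=[0,0,0,0,0,-0.001,0.8,0,0,0,0,0,-0.001,0.8])

```text
clock: 20.5
eef_pos: [498.4, -164.8, 131.7]
eef_rot: [0.629, 1.524, -0.808]
wrist_force: [3.5, -8.2, -3.1]
finger_gap: 15.8
```

```bash
python3 - -<<'E'
from chan import *
tang()
E
```

```text
t 20.50 r 48.9 theta -0.1850 Ft(resist) 8.30 Fr -3.30 gap 15.8 tool tangent [-0.035  0.113 -0.993]
```

play_rows(motion=[0,0,0,0,0.0002,-0.001,0.8,0,0,0,0,0.0001,-0.001,0.8])

```text
clock: 20.7
eef_pos: [498.4, -164.2, 131.6]
eef_rot: [0.602, 1.522, -0.835]
wrist_force: [2.5, -10.2, -2.3]
finger_gap: 16.0
```

```bash
python3 - -<<'E'
from chan import *
tang()
E
```

```text
t 20.70 r 48.9 theta -0.1715 Ft(resist) 10.23 Fr -2.39 gap 16.0 tool tangent [-0.037  0.126 -0.991]
```

```bash
python3 - -<<'E'
from chan import *
tang()
arc((547.3,-163.8),0.1,6,r=49)
E
```

```text
t 20.70 r 48.9 theta -0.1715 Ft(resist) 10.23 Fr -2.39 gap 16.0 tool tangent [-0.037  0.126 -0.991]
phi -3.134072928774013 r 48.915126097827276 theta -0.17751972481578004
0,0,0,0,-0.0005,0.0049,0.8, 0,0,0,0,0.0001,0.0049,0.8, 0,0,0,0,0.0006,0.0049,0.8, 0,0,0,0,0.0011,0.0048,0.8, 0,0,0,0,0.0016,0.0046,0.8, 0,0,0,0,0.0020,0.0045,0.8,
```

play_rows(motion=[0,0,0,0,-0.0005,0.0049,0.8,0,0,0,0,0.0001,0.0049,0.8,0,0,0,0,0.0006,0.0049,0.8,0,0,0,0,0.0011,0.0048,0.8,0,0,0,0,0.0016,0.0046,0.8,0,0,0,0,0.002,0.0045,0.8,0,0,0,0,0,0,0.8])

```text
clock: 21.4
eef_pos: [504.1, -187.7, 131.7]
eef_rot: [0.649, 1.538, -0.787]
wrist_force: [3.2, -3.9, -0.2]
finger_gap: 15.6
```

```bash
python3 - -<<'E'
from chan import *
tang()
arc((547.3,-163.8),-0.1,4,r=49.2)
im,d=camera("scene");cv2.imwrite("pics/s11.png",cv2.resize(im[200:300,180:380],None,fx=4,fy=4))
E
```

```text
t 21.40 r 49.3 theta -0.6693 Ft(resist) 4.92 Fr -0.90 gap 15.6 tool tangent [-0.031 -0.362 -0.932]
phi -2.63630488927251 r 49.34909514818128 theta -0.6752877643172832
0,0,0,0,-0.0014,-0.0047,0.8, 0,0,0,0,-0.0011,-0.0048,0.8, 0,0,0,0,-0.0006,-0.0049,0.8, 0,0,0,0,-0.0001,-0.0049,0.8,
```

View pics/s11.png

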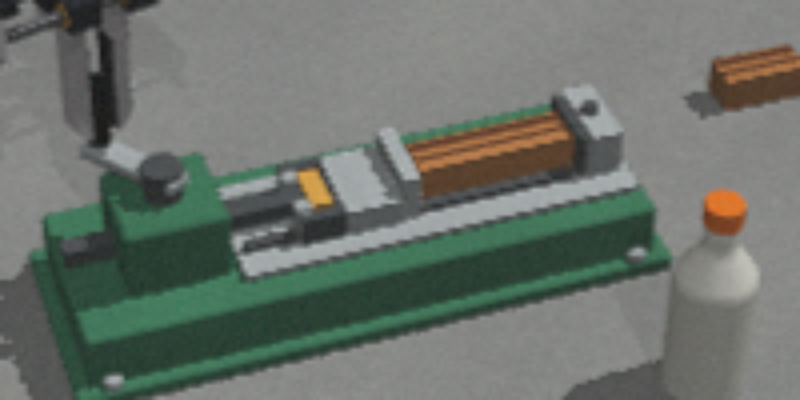

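play_rows(motion=[0,0,0,0,-0.0014,-0.0047,0.8,0,0,0,0,-0.0011,-0.0048,0.8,0,0,0,0,-0.0005,-0.0045,0.8])

```text
clock: 21.75
eef_pos: [499.6, -175.5, 131.7]
eef_rot: [0.637, 1.534, -0.8]
wrist_force: [1.8, -6.4, 0.4]
finger_gap: 15.5
```

```bash
python3 - -<<'E'
from chan import *
tang()
E
```

```text
t 21.75 r 49.1 theta -0.4050 Ft(resist) 6.64 Fr -0.21 gap 15.5 tool tangent [-0.032 -0.106 -0.994]
```

play_rows(motion=[0,0,0,0,-0.0001,-0.0012,0.8,0,0,0,0,-0.0001,-0.001,0.8])

```text
clock: 21.95
eef_pos: [499.2, -173.8, 131.8]
eef_rot: [0.626, 1.531, -0.811]
wrist_force: [1.7, -6.4, -2.3]
finger_gap: 15.7
```

```bash
python3 - -<<'E'
from chan import *
tang()
E
```

```text
t 21.95 r 49.1 theta -0.3698 Ft(resist) 6.60 Fr -0.39 gap 15.7 tool tangent [-0.034 -0.071 -0.997]
```

play_rows(motion=[0,0,0,0,-0.0001,-0.001,0.8,0,0,0,0,0,-0.001,0.8])

```text
clock: 22.15
eef_pos: [499.1, -172.7, 131.7]
eef_rot: [0.616, 1.529, -0.82]
wrist_force: [2.0, -5.7, -2.0]
finger_gap: 15.8
```

```bash
python3 - -<<'E'
from chan import *
tang()
E
```

```text
t 22.15 r 49.0 theta -0.3459 Ft(resist) 6.00 Fr -0.90 gap 15.8 tool tangent [-0.036 -0.047 -0.998]
```

play_rows(motion=[0,0,0,0,-0.0001,-0.001,0.8,0,0,0,0,0,-0.001,0.8])

```text
clock: 22.35
eef_pos: [498.9, -171.6, 131.8]
eef_rot: [0.608, 1.526, -0.829]
wrist_force: [2.0, -6.4, -2.0]
finger_gap: 15.9
```

```bash
python3 - -<<'E'
from chan import *
tang()
E
```

```text
t 22.35 r 49.0 theta -0.3237 Ft(resist) 6.64 Fr -0.98 gap 15.9 tool tangent [-0.037 -0.025 -0.999]
```

play_rows(motion=[0,0,0,0,0,-0.001,0.8,0,0,0,0,0,-0.001,0.8])

```text
clock: 22.55
eef_pos: [498.8, -170.5, 131.7]
eef_rot: [0.598, 1.524, -0.839]
wrist_force: [1.6, -6.5, -2.1]
finger_gap: 16.1
```

```bash
python3 - -<<'E'
from chan import *
tang()
E
```

```text
t 22.55 r 49.0 theta -0.3016 Ft(resist) 6.68 Fr -0.70 gap 16.1 tool tangent [-0.039 -0.003 -0.999]
```

play_rows(motion=[0,0,0,0,0,-0.001,0.8,0,0,0,0,0,-0.001,0.8])

```text
clock: 22.75
eef_pos: [498.7, -169.4, 131.7]
eef_rot: [0.591, 1.521, -0.846]
wrist_force: [2.5, -6.3, -1.5]
finger_gap: 15.7
```

```bash
python3 - -<<'E'
from chan import *
tang()
E
```

```text
t 22.75 r 48.9 theta -0.2791 Ft(resist) 6.58 Fr -1.75 gap 15.7 tool tangent [-0.041  0.019 -0.999]
```

play_rows(motion=[0,0,0,0,0,-0.001,0.8,0,0,0,0,0,-0.001,0.8])

```text
clock: 22.95
eef_pos: [498.6, -168.3, 131.7]
eef_rot: [0.586, 1.519, -0.852]
wrist_force: [2.9, -6.4, -2.4]
finger_gap: 15.7
```

```bash
python3 - -<<'E'
from chan import *
tang()
E
```

```text
t 22.95 r 48.9 theta -0.2559 Ft(resist) 6.64 Fr -2.30 gap 15.7 tool tangent [-0.042  0.042 -0.998]
```

play_rows(motion=[0,0,0,0,0,-0.001,0.8])

```text
clock: 23.05
eef_pos: [498.5, -167.8, 131.7]
eef_rot: [0.584, 1.518, -0.854]
wrist_force: [2.4, -6.5, -3.0]
finger_gap: 15.6
```

```bash
python3 - -<<'E'
from chan import *
tang()
E
```

```text
t 23.05 r 48.9 theta -0.2449 Ft(resist) 6.70 Fr -1.85 gap 15.6 tool tangent [-0.043  0.053 -0.998]
```

play_rows(motion=[0,0,0,0,0,-0.001,0.8])

```text
clock: 23.15
eef_pos: [498.5, -167.2, 131.8]
eef_rot: [0.584, 1.516, -0.854]
wrist_force: [2.4, -6.6, -2.3]
finger_gap: 15.8
```

```bash
python3 - -<<'E'
from chan import *
tang()
E
```

```text
t 23.15 r 48.9 theta -0.2332 Ft(resist) 6.75 Fr -1.94 gap 15.8 tool tangent [-0.043  0.064 -0.997]
```

play_rows(motion=[0,0,0,0,0.0001,-0.001,0.8])

```text
clock: 23.25
eef_pos: [498.6, -166.6, 131.7]
eef_rot: [0.58, 1.515, -0.857]
wrist_force: [1.4, -6.8, -1.8]
finger_gap: 16.1
```

```bash
python3 - -<<'E'
from chan import *
tang()
E
```

```text
t 23.25 r 48.8 theta -0.2213 Ft(resist) 6.89 Fr -1.05 gap 16.1 tool tangent [-0.044  0.076 -0.996]
```

play_rows(motion=[0,0,0,0,0.0001,-0.001,0.8])

```text
clock: 23.35
eef_pos: [498.5, -166.1, 131.8]
eef_rot: [0.576, 1.514, -0.862]
wrist_force: [1.9, -6.8, -1.9]
finger_gap: 15.6
```

```bash
python3 - -<<'E'
from chan import *
tang()
E
```

```text
t 23.35 r 48.8 theta -0.2103 Ft(resist) 6.91 Fr -1.57 gap 15.6 tool tangent [-0.045  0.087 -0.995]
```

play_rows(motion=[0,0,0,0,0.0001,-0.001,0.8])

```text
clock: 23.45
eef_pos: [498.5, -165.6, 131.7]
eef_rot: [0.57, 1.513, -0.868]
wrist_force: [1.9, -8.1, -2.0]
finger_gap: 15.7
```

```bash
python3 - -<<'E'
from chan import *
tang()
E
```

```text
t 23.45 r 48.8 theta -0.2004 Ft(resist) 8.13 Fr -1.61 gap 15.7 tool tangent [-0.045  0.097 -0.994]
```

play_rows(motion=[0,0,0,0,0.0001,-0.001,0.8])

```text
clock: 23.55
eef_pos: [498.5, -165.2, 131.7]
eef_rot: [0.564, 1.512, -0.874]
wrist_force: [1.6, -8.2, -2.6]
finger_gap: 16.2
```

```bash
python3 - -<<'E'
from chan import *
tang()
E
```

```text
t 23.55 r 48.8 theta -0.1921 Ft(resist) 8.25 Fr -1.41 gap 16.2 tool tangent [-0.046  0.105 -0.993]
```

play_rows(motion=[0,0,0,0,0.0001,-0.001,0.8])

```text
clock: 23.65
eef_pos: [498.5, -164.8, 131.8]
eef_rot: [0.558, 1.51, -0.881]
wrist_force: [2.4, -8.3, -1.8]
finger_gap: 15.6
```

```bash
python3 - -<<'E'
from chan import *
tang()
E
```

```text
t 23.65 r 48.8 theta -0.1855 Ft(resist) 8.38 Fr -2.19 gap 15.6 tool tangent [-0.048  0.111 -0.993]
```

play_rows(motion=[0,0,0,0,0.0001,-0.001,0.8])

```text
clock: 23.75
eef_pos: [498.5, -164.6, 131.8]
eef_rot: [0.551, 1.509, -0.888]
wrist_force: [2.9, -9.7, -2.0]
finger_gap: 15.4
```

```bash
python3 - -<<'E'
from chan import *
tang()
E
```

```text
t 23.75 r 48.8 theta -0.1796 Ft(resist) 9.79 Fr -2.72 gap 15.4 tool tangent [-0.049  0.117 -0.992]
```

play_rows(motion=[0,0,0,0,0,0,0.8,0,0,0,0,0,0,0.8])

```text
clock: 23.95
eef_pos: [498.5, -164.8, 131.7]
eef_rot: [0.557, 1.508, -0.882]
wrist_force: [2.3, -2.4, -1.5]
finger_gap: 16.2
```

```bash
python3 - -<<'E'
from chan import *
tang();print(read_state()["wrist_force"])
E
```

```text
t 23.95 r 48.8 theta -0.1838 Ft(resist) 2.45 Fr -2.22 gap 16.2 tool tangent [-0.049  0.112 -0.992]
[ 2.2647 -2.4044 -1.5135]
```

play_rows(motion=[0,0,0,0,0,0,0.6,0,0,0,0,0,0,0.4,0,0,0,0,0,0,0.2,0,0,0,0,0,0,0,0,0,0,0,0,0,-0.1])

```text
clock: 24.45
eef_pos: [498.3, -164.3, 131.8]
eef_rot: [0.552, 1.508, -0.887]
wrist_force: [0.4, -0.8, -0.3]
finger_gap: 47.8
```

```bash
python3 - -<<'E'
from chan import *
s=read_state();print(s["eef_pos"],s["wrist_force"],s["finger_gap"],Rt(s))
print(Rt(s).T@np.array([0,0,.03]))
p=camera_params("wrist");im,d=camera("wrist");cv2.imwrite("pics/w12.png",im)
E
```

```text
[ 498.3043 -164.3163  131.7548] [ 0.4308 -0.8205 -0.3172] 47.781790001821605 [[ 0.0398  0.9906  0.1311]
 [-0.0488  0.133  -0.9899]
 [-0.998   0.033   0.0537]]
[-0.0299  0.001   0.0016]
```

View pics/w12.png

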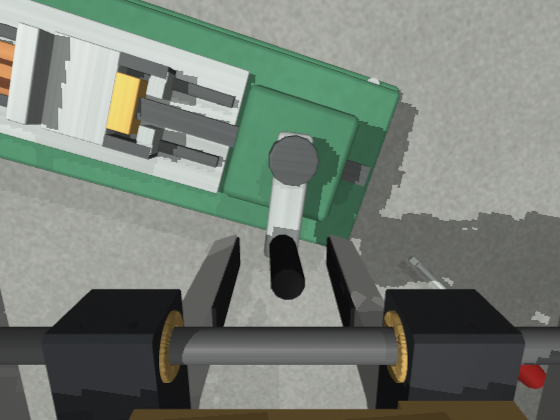

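play_rows(motion=[0,0,0,-0.03,0.001,0.0016,-0.1,0,0,0,-0.03,0.001,0.0016,-0.1,0,0,0,-0.03,0.001,0.0016,-0.1,0,0,0,-0.02,-0.02,-0.03,-0.1,0,0,0,0,-0.02,-0.04,-0.1,0,0,0,0,0,-0.04,-0.1,0,0,0,0,0,-0.02,-0.1,0,0,0,0,0,0,-0.1])

```text
clock: 25.3
eef_pos: [438.1, -36.1, 238.1]
eef_rot: [0.572, 1.508, -0.868]
wrist_force: [0.5, -0.4, -0.8]
finger_gap: 51.8
```

```bash
python3 - -<<'E'
from chan import *
s=read_state();print(s["clock"],s["eef_pos"],s["wrist_force"])
p=camera_params("wrist");im,d=camera("wrist");cv2.imwrite("pics/w13.png",im);W=pts(d,p)
yaw=-0.164;c=np.array([582.5,55.])
M=np.array([[np.cos(yaw),-np.sin(yaw)],[np.sin(yaw),np.cos(yaw)]])
X=(W[...,:2]-c)@M;z=W[...,2]
m=(z>80)&(z<87)&(abs(X[...,0])<20)&(X[...,1]>-70)&(X[...,1]<56)
n,l,st,cc=cv2.connectedComponentsWithStats(m.astype(np.uint8))
for i in range(1,n):
  if st[i,4]>150:
    k=l==i;print(st[i],cv2.minAreaRect(X[k].astype(np.float32)),np.percentile(z[k],[1,50,99]))
for t in ["lug","fork","sample","stop","handle"]:
    for q in place_of("wrist",t)[:1]:
        a=(p["T"]@np.append(q["at"],1))[:3];print(t,q["conf"],(a[:2]-c)@M,a)
im,d=camera("scene");cv2.imwrite("pics/s13.png",im)
E
```

```text
25.3 [438.1354 -36.1451 238.1254] [ 0.4853 -0.4232 -0.8344]
[ 123    0  131   56 4122] ((0.09704780578613281, 2.1819534301757812), (30.172588348388672, 107.42359924316406), 0.2631431221961975) [81.6714 84.0321 86.1963]
lug 0.93 [   1.9114 -109.5446] [566.5009 -53.3868  80.6004]
fork 0.94 [   3.352  -110.0788] [567.8349 -54.1491  76.245 ]
sample 0.82 [-1.1105  3.9175] [582.0439  59.0462  56.0689]
handle 0.59 [ -47.5284 -232.4687] [ 497.6551 -166.5896  146.1104]
```

View pics/w13.png

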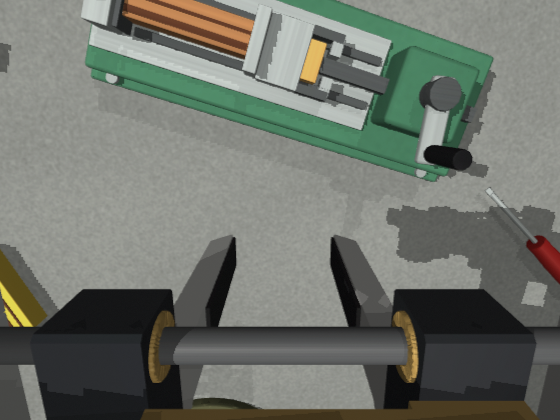

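View pics/s13.png

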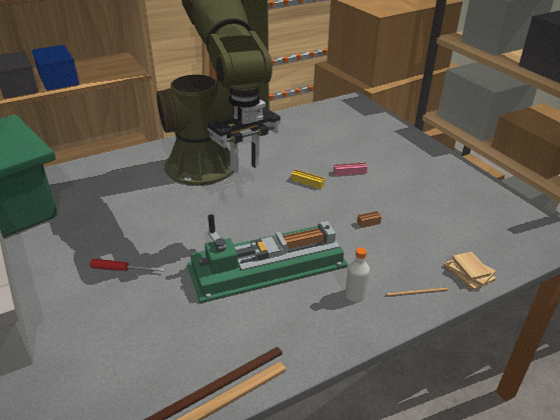

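```bash
python3 -c "
from cell import *
print(read_state()['clock']);print(sign_off())"
```

```text
25.65
the job is handed in; nothing more can be done
None
```

The stop is set to the longer offcut with an estimated nip of 6 to 7 N. The job was handed in at about 26 s, and no verdict was reported.

**What I did**
- I wound the crank back about 2.1 rad, which put the stop face about 78 mm behind seat. I then laid the sample flat in the channel.
- I wound up in the closing direction. The first pass came to about 8 to 9 N, so I wound back about 0.5 rad and came up again.
- On the second pass the force at the grip held steady at 6.6 to 6.9 N until contact. I stopped at 9.8 N, opened the fingers and lifted clear.

**Last checks**
- **Position:** the sample is flat (top at 84 mm, floor at 56 mm). It sits about 0.1 mm off the channel's middle line and within 0.01 rad of square.
- **Drive:** the picture shows the lug at the closing side of the fork.
- **Bystanders and robot:** the short offcut, glue and screwdriver look where they were, and the robot touches nothing.

**What was less certain**
- The nip is inferred from force and crank angle, not measured. Crank angle against the pad's spring rate gives 6 to 7 N and the last force reading gives about 8 N. Two readings just before gave about 4 N.
- While regripping the crank, one finger pressed the rod sideways and the wrist force reached about 38 N. I eased it off at once.
- The lug and fork positions reported by the networks are too coarse to confirm the 1.8 mm lug condition. For that I relied on always closing last and on the picture.

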